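Valve insert under the loupe at focal height

ROBOT

A 6-joint arm with a two-finger parallel gripper is mounted at the origin on the work surface. World frame = base frame: x ahead of the robot, y to its left, z up, the work surface at z = 0. Lengths are in mm, angles in rad, forces in N, time in s.
With the tool pointing down it reaches from about 275 to 1000 mm from the base axis. Payload 8.4 kg.
Tool frame: the origin (TCP) lies midway between the tips of the shut fingers; the grasp point (between the pads) lies 19 mm behind it; z points along the fingers, x is the direction in which the jaws open and shut, and the axes are right-handed (so a half turn about z gives the same grasp; the last joint's range is limited). The gripper opens to 85 mm and grips with 20 to 120 N. Pads are 22 mm wide; open, the fingers measure 114 mm over their backs; the gripper's body (76 mm by 85 mm) begins 54 mm behind the grasp point. The pads swing forward as they close: fully open they stand 13 mm farther back than shut.
Start: joints at [1.167, 0.353, 1.633, -0, 1.155, -0.002], TCP at [244.421, 575.227, 231.281] pointing down, gripper open.
Joint ranges: [-2.63, 2.63], [-0.92, 2.1], [0.06, 2.66], [-1.3, 4.44], [0, 2.69], [-3.02, 3.02]. Speed limits (rad/s): [2.22, 2.22, 2.79, 3.14, 3.14, 3.14].

INTERFACE

Orientations are given as [roll, pitch, yaw] about the fixed x, y, z axes, in that order (R = Rz(yaw) Ry(pitch) Rx(roll)).
In Python, from rig import sense, grab_frame, camera_model, job gives the robot as it stands.
- The arm moves only by the tool arm_command, never from a script. Its argument "plan" is a list of rows, each an object with "translation": the shift along the tool's x, y, z in cm, a list of three; "twist": the turn about the tool's z in rad; "gripper": the opening, from 0 (shut) to 1 (fully open). A call has exactly 5 rows; each row is the pose to reach, as a shift and turn from the pose measured when the call began, along the tool's axes at that moment; what a row does not reach only later rows make up. A row lasts 1/12 s, in which the tool goes at most 41.7 mm and 7.16 degrees, less where a joint would pass 70% of its speed; a pose out of reach is approached as far as the arm can. A call with a gripper value outside its range is refused whole. The fingers move at their own pace and stop on an object; "squeeze" is the grip in N (left out, the last holds). Time passes only in rows, so rows that repeat a pose let the fingers close, or fill a call up. It gives the time, the measured TCP pose, the force and the opening at its end, in the units of the state.
- sense(): the state, without advancing time (a new reading comes with each control period).
- grab_frame(name): name is "scene" or "top" or "wrist"; returns the picture (420x560x3 uint8, blue, green, red); there is no depth.
- camera_model(name): a dict with "fx", "fy", "cx", "cy" (pixels), "dist_coeffs" ([k1, k2, p1, p2, k3] as OpenCV has them; the pictures are not rectified), "pose" (4x4, takes a point from camera to world coordinates). Camera axes: x right, y down, z forward; pixel columns grow to the right and rows downward; lengths in mm; the calibration is good to about 2 mm. A picture is of the moment at which its call begins: read the wrist's pose just before it. camera_model takes no time and is no camera call; for the wrist camera it gives the pose at the moment of the call.
- job.sign_off(): hands the job in, once; it reports no verdict.
The state is a dict: "clock": time; "qpos": joint angles; "qvel": joint speeds; "joint_efforts": joint torques, N m; "eef_pos": TCP position; "tcp_rot": TCP orientation; "contact_force": force on the tool from outside, world axes, zero at the start; "wrist_torque": the same for the moment, N m; "opening": opening from 0.0 (shut) to 1.0 (fully open).
Only numpy, scipy, OpenCV 4.12 (cv2) and the standard library are available. Lean on these libraries where they do the work, as an engineer would, in place of code of your own. Each camera call takes 0.05 s, during which the arm holds its last target.

TASK

Seat the flanged brass valve insert in the round nest of the inspection stand, wide flange down and fully home, and let go of it. Then pick up the reading loupe by its handle and hold it level and still above the insert, the lens centred over it and at the same height as the white line on the black collar of the stand's post, touching neither stand nor insert. Finish while still holding the loupe there; do not shift the collar, and leave the other loose things on the bench where they are.

Things in the scene. Friction and masses are not known exactly. Their poses are not given: they have to be found in the camera images.
- nest (a point): Centre of the nest floor on the inspection stand, on top of its base plate, 10 mm above the bench. The nest is a steel ring on the plate, 56 mm outside, 43 mm inside, 8 mm high, around this point. z is up; x points from the nest to the stand's post, which is 90 mm away.
- collar_mark (a point): Centre of the black collar on the stand's post: a disc 22 mm wide, 10 mm high, with a thin white line around its middle and a small steel screw on the side away from the nest. The point is on the post's axis at the white line's height, which varies: 80 to 125 mm above the bench. A stiff sliding fit (about 6 N), to be left where it is.
- insert_center (a point): Centre (half-way up) of the brass valve insert, 34 mm high: a round flange 38 mm wide and 8 mm high at the bottom, above it a round hub 26 mm wide and 26 mm high with a dark spot (bore) on top. It starts standing on its flange on the bench; z is up. About 160 g. Fully home in the nest, this point is 17 mm above the nest floor.
- loupe_lens (a point): Centre of the loupe's lens, 6 mm above the loupe's underside. The loupe lies flat on the bench: a black ring 66 mm wide and 12 mm high round a clear lens, with a straight black handle 16 mm wide and 16 mm high, undersides flush. z is the lens axis (up), x points from handle to lens; the handle runs to -x, 30 to 120 mm from this point. About 110 g.
- loupe_grip (a point): Middle of the loupe's handle, half-way up it: 75 mm from the lens centre along the loupe's -x and 2 mm higher than it. Same axes as loupe_lens; the handle is gripped across y.
- loupe: The whole loupe; origin under the lens centre, on its underside. Axes as loupe_lens.
- insert: The whole insert; origin at the centre of its underside.
- stand: Inspection stand, fixed; place and yaw vary. Origin on the bench under the nest's centre, axes as nest. Aluminium plate 10 mm thick, reaching 50 mm to -x, 115 mm to +x, 50 mm to both y sides; on it the nest and, 90 mm along x, an upright steel rod (the post) 10 mm thick, top 165 mm above the bench, with a 22 mm wide steel foot and a black collar.
- coupling_center (a point): Bystander: a taller brass hexagon coupling, 34 mm across the flats and 60 mm high, no flange; centre half-way up.
- tee_center (a point): Bystander: a steel pipe tee lying on the bench, 80 mm long, 28 mm thick, with a branch reaching 35 mm from its axis; centre of its run, 14 mm above the bench.
- jar_center (a point): Bystander: a closed white plastic jar, 60 mm wide and 75 mm high; centre half-way up.
Mind the look-alikes: they are no part of the job. Several things look just like the loupe: the one meant starts nearest to the robot's base. Leave any green or purple look-alike of the insert alone.

How it is judged (in metres and radians):
On the way, in this order (a step that is already met when the one before it is completed fails the run):
1. the insert is seated in the nest, flange down, and let go, with the loupe still lying on the bench (horizontal distance between insert_center and nest below 0.004 m and z of insert_center in the frame of nest between 0.013 and 0.021 m and angle between insert_center's own z axis and vertical below 0.1 rad and contact force between the fingers and insert below 0.1 N and height (world z) of loupe_lens below 0.02 m), for 0.2 s.
2. the loupe is held in the fingers, lifted clear of the bench (contact force between the fingers and loupe above 1 N and height (world z) of loupe_lens above 0.05 m), for 0.2 s.
At the end, for the whole second after the job is handed in: Insert seated in the nest (4 mm, upright within 0.1 rad), let go. Loupe held by the fingers: lens within 10 mm of the insert's axis, within 7 mm of the height of the collar's white line, level within 0.12 rad, still (under 20 mm/s, 0.1 rad/s), touching neither stand nor insert (horizontal distance between insert_center and nest below 0.004 m and z of insert_center in the frame of nest between 0.013 and 0.021 m and angle between insert_center's own z axis and vertical below 0.1 rad and contact force between the fingers and loupe above 1 N and horizontal distance between loupe_lens and insert_center below 0.01 m and z of loupe_lens in the frame of collar_mark between -0.007 and 0.007 m and angle between loupe_lens's own z axis and vertical below 0.12 rad and linear speed of loupe below 0.02 m/s and angular speed of loupe below 0.1 rad/s and contact force between loupe and stand below 0.1 N and contact force between each of loupe, the fingers and insert below 0.1 N); the arm keeps its last pose, push and grip.
It fails at once if the collar is shifted by more than 4 mm (distance of collar_mark from where it was at the start of the episode above 0.004 m).
It fails at once if the coupling is moved by more than 20 mm (distance of coupling_center from where it was at the start of the episode above 0.02 m).
It fails at once if the tee is moved by more than 20 mm (distance of tee_center from where it was at the start of the episode above 0.02 m).
It fails at once if the jar is moved by more than 20 mm (distance of jar_center from where it was at the start of the episode above 0.02 m).
It also fails if it takes over 59 s, if anything falls off the work surface, if the arm or the gripper's body presses on something with over 40 N, if the wrist force passes 120 N, or if a joint passes its speed limit or range.

## Working session

There is one attempt and no reset: what is moved stays moved. The work goes in short steps, Python scripts to look and compute and a tool call to move; the robot and the scene stay as the last step left them, time stands still between calls to the robot, and variables do not carry over. Pictures are saved under pics/ and viewed, and the job is handed in when it is done.

Besides the shell and the picture viewer there is one more tool, called after "Request:" in YAML: its name, and indented under it one key for each argument. arm_command: Moves the arm, as the interface text tells. Its arguments: {"type":"object","properties":{"plan":{"type":"array","items":{"type":"object","properties":{"translation":{"type":"array","items":{"type":"number"}},"twist":{"type":"number"},"gripper":{"type":"number"}}}},"squeeze":{"type":"number"}},"required":["plan"]}

```bash
ls; mkdir -p pics
python3 - <<'E'
from rig import sense, grab_frame, camera_model
import cv2, numpy as np
print(sense())
for n in("scene","top","wrist"):
    m=camera_model(n); print(n,m)
    cv2.imwrite(f"pics/{n}0.png",grab_frame(n))
E
```

```text
pics
{'clock': 0.0, 'qpos': array([ 1.16657975e+00,  3.53654859e-01,  1.63413758e+00,  2.60808397e-05,
        1.15522117e+00, -2.39085107e-03]), 'qvel': array([-0.00031108, -0.0009376 ,  0.00091444,  0.00120209,  0.00107692,
        0.00125391]), 'joint_efforts': array([ 8.73891058e-04, -6.05267715e+01, -3.42047954e+01,  2.46215104e-04,
        9.58372140e-03,  8.49311341e-07]), 'eef_pos': array([244.23316398, 574.77649767, 230.55602914]), 'tcp_rot': array([-3.14156541e+00,  1.42088557e-03,  1.16896008e+00]), 'contact_force': array([-0.47032026,  0.45169075, -0.42391291]), 'wrist_torque': array([0.00790049, 0.01883486, 0.01550258]), 'opening': 1.00019866734713}
scene {'fx': 479.29273671542245, 'fy': 479.29273671542245, 'cx': 288.53952649117343, 'cy': 212.3142370180159, 'dist_coeffs': array([-0.07173459,  0.        ,  0.        ,  0.        ,  0.        ]), 'pose': array([[ 7.30593086e-01,  5.91098718e-01, -3.41812886e-01,
         1.01316716e+03],
       [ 6.82792458e-01, -6.36335197e-01,  3.58987431e-01,
        -2.98113189e+02],
       [-5.31056025e-03, -4.95660996e-01, -8.6849984
[... 513 characters left out ...]
e-02, -1.02278231e-01, -9.94655881e-01,
         1.06510988e+03],
       [ 0.00000000e+00,  0.00000000e+00,  0.00000000e+00,
         1.00000000e+00]])}
wrist {'fx': 359.1018512600577, 'fy': 359.1018512600577, 'cx': 286.07095747045776, 'cy': 206.81030088284115, 'dist_coeffs': array([-0.08439132,  0.        ,  0.        ,  0.        ,  0.        ]), 'pose': array([[ 3.90514719e-01,  8.72236547e-01,  2.94451457e-01,
         1.67741289e+02],
       [ 9.20596195e-01, -3.69670574e-01, -1.25882141e-01,
         6.06728679e+02],
       [-9.48964665e-04,  3.20229720e-01, -9.47339446e-01,
         3.72385906e+02],
       [ 0.00000000e+00,  0.00000000e+00,  0.00000000e+00,
         1.00000000e+00]])}
```

View pics/scene0.png

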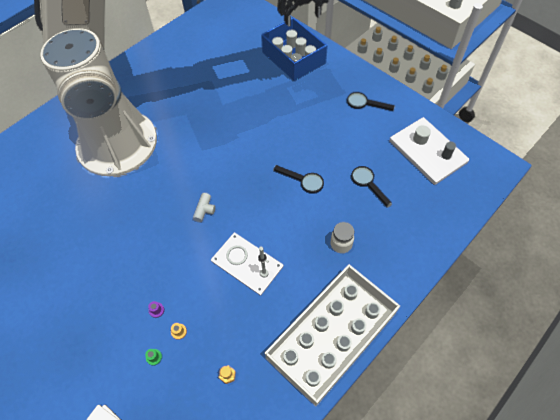

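View pics/top0.png

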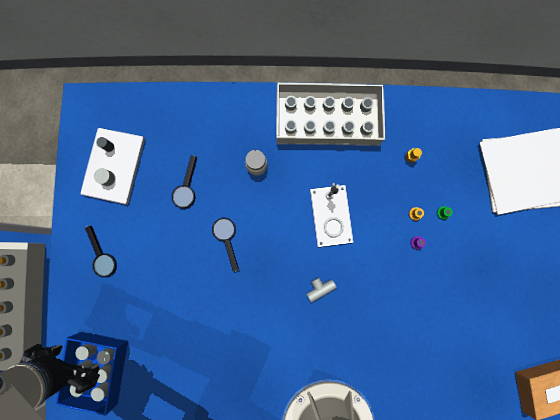

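View pics/wrist0.png

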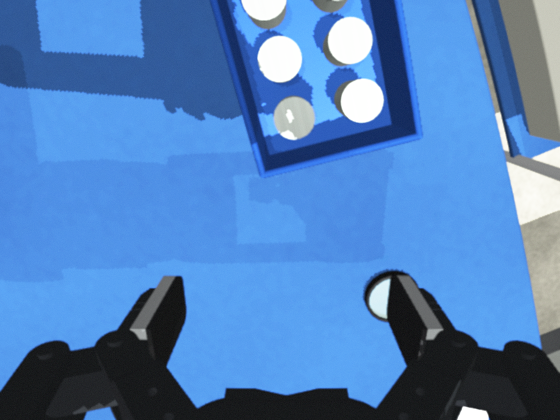

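The top view shows the yellow flanged insert at (417,214) and the coupling at (415,155). The nest is at (334,228) and the post at about (333,190). The nearest loupe has its lens at (224,230) and its handle running to (236,270). Next I'll measure these.

```bash
cat > h.py <<'E'
import cv2, numpy as np
from rig import sense, grab_frame, camera_model
def ray(m,uv):
    K=np.array([[m['fx'],0,m['cx']],[0,m['fy'],m['cy']],[0,0,1.]])
    p=cv2.undistortPoints(np.array([[uv]],float),K,m['dist_coeffs'])[0,0]
    d=m['pose'][:3,:3]@np.array([p[0],p[1],1]); return m['pose'][:3,3],d/np.linalg.norm(d)
def onz(m,uv,z):
    o,d=ray(m,uv); return o+d*(z-o[2])/d[2]
def proj(m,P):
    K=np.array([[m['fx'],0,m['cx']],[0,m['fy'],m['cy']],[0,0,1.]])
    T=np.linalg.inv(m['pose']); r,_=cv2.Rodrigues(T[:3,:3])
    return cv2.projectPoints(np.array([P],float),r,T[:3,3],K,m['dist_coeffs'])[0][0,0]
def tri(m1,a,m2,b):
    o1,d1=ray(m1,a);o2,d2=ray(m2,b)
    t=np.linalg.lstsq(np.c_[d1,-d2],o2-o1,rcond=None)[0]
    return (o1+t[0]*d1+o2+t[1]*d2)/2, np.linalg.norm(o1+t[0]*d1-o2-t[1]*d2)
E
python3 - <<'E'
from h import *
for n,boxes in (("top",[(205,205,265,285),(300,170,370,260),(395,140,460,260)]),("scene",[(265,155,335,200),(200,225,295,300),(140,290,245,395)])):
    im=cv2.imread(f"pics/{n}0.png")
    o=[]
    for i,(a,b,c,d) in enumerate(boxes):
        s=min(790/(c-a),590/(d-b))
        cv2.imwrite(f"pics/{n}_c{i}.png",cv2.resize(im[b:d,a:c],None,fx=int(s),fy=int(s),interpolation=cv2.INTER_NEAREST)); print(n,i,int(s))
    m=camera_model(n)
    for p in ([(417,214),(334,228),(333,190),(224,230),(236,270)] if n=="top" else [(178,331),(236,255),(262,262),(313,182),(276,168)]):
        print(p,onz(m,p,10).round())
E
```

```text
top 0 7
top 1 6
top 2 4
(417, 214) [ 589. -252.   10.]
(334, 228) [547. -14.  10.]
(333, 190) [655. -12.  10.]
(224, 230) [539. 293.  10.]
(236, 270) [429. 257.  10.]
scene 0 11
scene 1 7
scene 2 5
(178, 331) [ 591. -250.   10.]
(236, 255) [548. -12.  10.]
(262, 262) [612.  21.  10.]
(313, 182) [544. 298.  10.]
(276, 168) [432. 261.  10.]
```

View pics/top_c1.png

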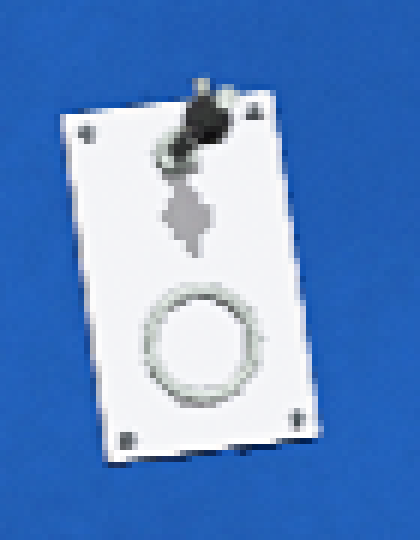

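View pics/scene_c1.png

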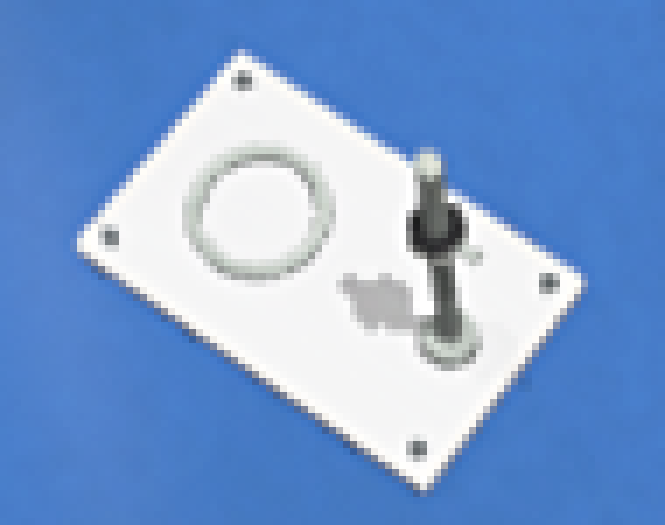

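View pics/scene_c2.png

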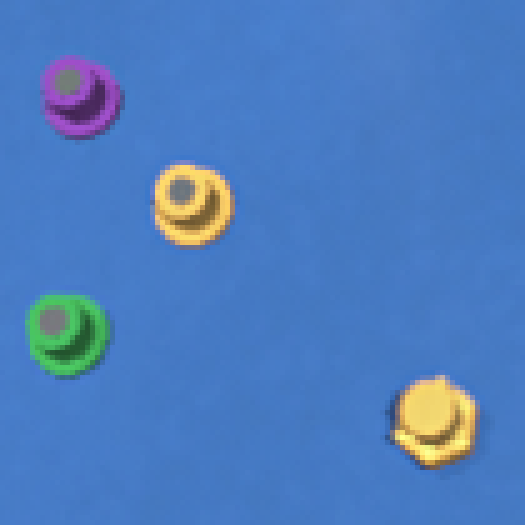

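The insert is the yellow piece with a dark bore and a flange. Its neighbours are the purple and green look-alikes and the hex coupling. Next I'll get finer values from masks.

Run:
```python
from h import *
def cents(mask,off,amin,amax):
    n,l,s,c=cv2.connectedComponentsWithStats(mask.astype(np.uint8)); 
    return [(int(s[i,4]),(c[i]+off).round(2),s[i,:4].tolist()) for i in range(1,n) if amin<=s[i,4]<=amax]
M={n:camera_model(n) for n in("top","scene")}
I={n:cv2.imread(f"pics/{n}0.png") for n in M}
# yellow
for n,b in (("top",(400,140,460,260)),("scene",(140,290,245,395))):
    im=I[n][b[1]:b[3],b[0]:b[2]];hsv=cv2.cvtColor(im,cv2.COLOR_BGR2HSV)
    y=(hsv[...,0]>10)&(hsv[...,0]<33)&(hsv[...,1]>110)
    print(n,"yellow",cents(y,b[:2],20,900))
    g=(hsv[...,1]<70)&(hsv[...,2]<190)
    print(n,"gray",cents(g,b[:2],4,200))
# plate
for n,b in (("top",(295,170,375,260)),("scene",(200,225,295,300))):
    im=I[n][b[1]:b[3],b[0]:b[2]];hsv=cv2.cvtColor(im,cv2.COLOR_BGR2HSV)
    w=((hsv[...,1]<90)).astype(np.uint8); w=cv2.morphologyEx(w,cv2.MORPH_CLOSE,np.ones((3,3)))
    c=max(cv2.findContours(w,0,1)[0],key=cv2.contourArea)
    if n=="scene":
        # screws
        pass
    print(n,"screws",cents(hsv[...,2]<150,b[:2],3,200))
    r=cv2.minAreaRect(np.array([onz(M[n],p[0]+np.array(b[:2]),10)[:2] for p in c],np.float32)); print(n,"plate rect",r)
# loupe
for n,b in (("top",(205,205,265,285)),("scene",(265,155,335,200))):
    im=I[n][b[1]:b[3],b[0]:b[2]];hsv=cv2.cvtColor(im,cv2.COLOR_BGR2HSV)
    L=((hsv[...,1]<130)&(hsv[...,2]>90))
    print(n,"lens",[(a,c,onz(M[n],c,8).round(1)) for a,c,_ in cents(L,b[:2],60,600)])
    D=(hsv[...,2]<75)
    pts=np.argwhere(D)[:,::-1]+np.array(b[:2]); W=np.array([onz(M[n],p,12)[:2] for p in pts])
    lens=[onz(M[n],c,8)[:2] for a,c,_ in cents(L,b[:2],60,600)][0]
    H=W[np.linalg.norm(W-lens,axis=1)>42]; v=H.mean(0)-lens
    print(n,"handle mean",H.mean(0).round(1),"yaw of loupe x",np.arctan2(-v[1],-v[0]),np.linalg.norm(v))
```

```text
top yellow [(162, array([413.25, 154.6 ]), [6, 8, 16, 14]), (134, array([415.51, 213.34]), [9, 67, 15, 14])]
top gray [(13, array([418.92, 212.38]), [17, 71, 5, 4]), (14, array([447.71, 211.5 ]), [46, 70, 4, 4]), (17, array([420.76, 242.24]), [19, 100, 5, 5])]
scene yellow [(167, array([178.2 , 330.99]), [31, 33, 15, 16]), (203, array([226.75, 374.25]), [79, 76, 16, 17])]
scene gray [(22, array([153.09, 305.91]), [11, 14, 5, 5]), (19, array([175.84, 327.84]), [34, 36, 5, 5]), (4, array([172.5, 336.5]), [31, 45, 4, 4]), (22, array([150.09, 353.91]), [8, 62, 5, 5]), (11, array([219.09, 375.  ]), [78, 80, 4, 11]), (4, array([235. , 372.5]), [95, 81, 1, 4])]
top screws [(84, array([332.31, 191.74]), [31, 14, 13, 16]), (4, array([342.  , 188.75]), [46, 18, 3, 2]), (4, array([313.75, 192.  ]), [18, 21, 2, 3]), (3, array([330.  , 219.67]), [34, 49, 3, 2]), (7, array([336., 220.]), [38, 49, 7, 4]), (6, array([320.5, 243. ]), [25, 72, 2, 3]), (15, array([344.2 , 243.73]), [43, 73, 14, 3]), (16, array([329.62, 245.56]), [28, 75, 14, 2]), (4, array([319.5, 247. ]), [23, 77, 4, 1])]
top plate rect ((587.1727294921875, -5.821693420410156), (172.9381103515625, 101.5625991821289), 7.591436386108398)
scene screws [(113, array([262.21, 260.61]), [58, 25, 9, 24]), (4, array([215.5, 258.5]), [15, 33, 2, 2]), (4, array([278.  , 264.75]), [77, 39, 3, 2]), (3, array([250.  , 288.33]), [49, 63, 3, 2]), (4, array([259.5, 288.5]), [59, 63, 2, 2])]
scene plate rect ((582.3627319335938, -3.3040313720703125), (168.14154052734375, 110.85125732421875), 7.540372848510742)
top lens [(337, array([223.33, 228.86]), array([542.2, 295.2,   8. ]))]
top handle mean [464.5 270. ] yaw of loupe x 0.31422949596958955 81.69747215462623
scene lens [(279, array([311.93, 181.96]), array([540.6, 296.9,   8. ]))]
scene handle mean [465.4 269.7] yaw of loupe x 0.34732751526884287 79.93644504936641
```

```bash
cat >> h.py <<'E'
from scipy.spatial.transform import Rotation as Ro
def go(p,yaw=None):
    s=sense(); R=Ro.from_euler('xyz',s['tcp_rot']).as_matrix()
    d=R.T@(np.array(p,float)-s['eef_pos'])/10
    tw=0
    if yaw is not None:
        c=np.arctan2(R[1,0],R[0,0]); tw=-((yaw-c+np.pi)%(2*np.pi)-np.pi)
    print("t=%.2f"%s['clock'],"pos",s['eef_pos'].round(1),"rot",s['tcp_rot'].round(3),"F",s['contact_force'].round(1),"op %.3f"%s['opening'],"q6 %.2f"%s['qpos'][5])
    print("MOVE cm",d.round(2),"twist",round(tw,3))
E
python3 - <<'E'
from h import *
M={n:camera_model(n) for n in("top","scene")}
print("bore",tri(M["top"],(418.92,212.38),M["scene"],(175.84,327.84)),onz(M["top"],(418.92,212.38),34),onz(M["scene"],(175.84,327.84),34))
print("collar",tri(M["top"],(300+208/6,170+118/6),M["scene"],(200+437/7,225+226/7)))
go((530,-15,250),0.2)
E
```

```text
bore (array([ 590.59995192, -249.19526006,   34.27154935]), np.float64(1.5530204611056597)) [ 591.11397681 -248.66778697   34.        ] [ 589.93308287 -249.74483843   34.        ]
collar (array([6.39605881e+02, 3.89068385e-01, 1.14142151e+02]), np.float64(2.4891680626855326))
t=0.15 pos [244.3 574.9 230.7] rot [3.142e+00 1.000e-03 1.169e+00] F [0.  0.2 0.1] op 1.002 q6 -0.00
MOVE cm [-43.12  49.36  -1.88] twist 0.969
```

Request:
arm_command:
  plan:
    - {"translation":[-43.1,49.4,-1.9],"twist":0.97,"gripper":0.6}
    - {"translation":[-43.1,49.4,-1.9],"twist":0.97,"gripper":0.6}
    - {"translation":[-43.1,49.4,-1.9],"twist":0.97,"gripper":0.6}
    - {"translation":[-43.1,49.4,-1.9],"twist":0.97,"gripper":0.6}
    - {"translation":[-43.1,49.4,-1.9],"twist":0.97,"gripper":0.6}
  squeeze: 40

```text
clock: 0.57
eef_pos: [335.4, 386.0, 237.1]
tcp_rot: [3.141, 0.001, 0.539]
contact_force: [0.8, -0.0, -0.2]
opening: 0.599
```

```bash
python3 -c "
from h import *
go((530,-15,250),0.2)"
```

```text
t=0.57 pos [335.4 386.  237.1] rot [3.141e+00 1.000e-03 5.390e-01] F [ 0.8 -0.  -0.2] op 0.599 q6 0.31
MOVE cm [-3.86 44.4  -1.25] twist 0.339
```

Request:
arm_command:
  plan:
    - {"translation":[-3.9,44.4,-1.3],"twist":0.34,"gripper":0.6}
    - {"translation":[-3.9,44.4,-1.3],"twist":0.34,"gripper":0.6}
    - {"translation":[-3.9,44.4,-1.3],"twist":0.34,"gripper":0.6}
    - {"translation":[-3.9,44.4,-1.3],"twist":0.34,"gripper":0.6}
    - {"translation":[-3.9,44.4,-1.3],"twist":0.34,"gripper":0.6}

```text
clock: 0.98
eef_pos: [426.0, 198.3, 243.5]
tcp_rot: [3.141, 0.0, 0.198]
contact_force: [1.2, 1.0, 0.5]
opening: 0.599
```

```bash
python3 -c "
from h import *
go((530,-15,250),0.2)"
```

```text
t=0.98 pos [426.  198.3 243.5] rot [3.141 0.    0.198] F [1.2 1.  0.5] op 0.599 q6 0.24
MOVE cm [ 6.   22.96 -0.63] twist -0.002
```

Request:
arm_command:
  plan:
    - {"translation":[6,23,-0.6],"twist":0,"gripper":0.6}
    - {"translation":[6,23,-0.6],"twist":0,"gripper":0.6}
    - {"translation":[6,23,-0.6],"twist":0,"gripper":0.6}
    - {"translation":[6,23,-0.6],"twist":0,"gripper":0.6}
    - {"translation":[6,23,-0.6],"twist":0,"gripper":0.6}

```text
clock: 1.4
eef_pos: [516.8, 10.7, 248.9]
tcp_rot: [3.141, 0.0, 0.198]
contact_force: [1.3, 0.5, -0.1]
opening: 0.603
```

Request:
arm_command:
  plan:
    - {"translation":[0.2,2,0],"twist":0,"gripper":0.6}
    - {"translation":[0.2,2,0],"twist":0,"gripper":0.6}
    - {"translation":[0.2,2,0],"twist":0,"gripper":0.6}
    - {"translation":[0.2,2,0],"twist":0,"gripper":0.6}
    - {"translation":[0.2,2,0],"twist":0,"gripper":0.6}

```text
clock: 1.82
eef_pos: [522.2, -7.6, 248.8]
tcp_rot: [3.141, 0.001, 0.199]
contact_force: [0.1, -0.3, 0.1]
opening: 0.594
```

```bash
python3 -c "
from h import *
m=camera_model('wrist');im=grab_frame('wrist');cv2.imwrite('pics/w1.png',im);np.save('w1.npy',m['pose'])
go((590.6,-249.2,150),-0.785)
print(m['pose'].round(3))
for P in ((550,-11,18),(640,0,114)): print(proj(m,P))"
```

```text
t=1.87 pos [522.3  -7.5 248.9] rot [3.141 0.    0.199] F [0.2 0.1 0.1] op 0.603 q6 -0.22
MOVE cm [ 1.91 25.04  9.91] twist 0.984
[[ 9.80000e-01  1.88000e-01  6.30000e-02  5.05308e+02]
 [ 1.98000e-01 -9.29000e-01 -3.14000e-01  7.27660e+01]
 [-0.00000e+00  3.20000e-01 -9.47000e-01  3.90560e+02]
 [ 0.00000e+00  0.00000e+00  0.00000e+00  1.00000e+00]]
[311.75020096 175.65805032]
[428.20871083 211.9548456 ]
```

View pics/w1.png

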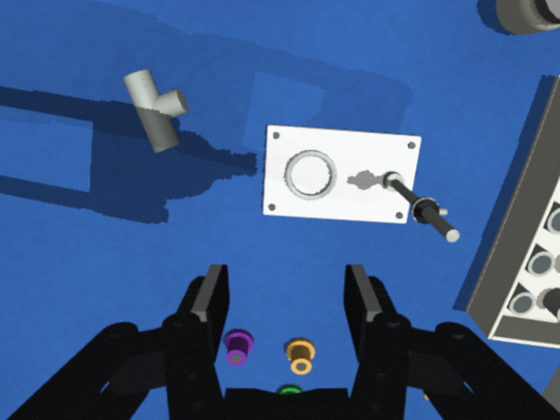

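The wrist view shows the nest ring centred at about (311,175), the collar at (426,210), the post top at (453,236) and the insert at (301,355). I'll fit these.

Run:
```python
from h import *
im=cv2.imread('pics/w1.png');m=camera_model('wrist');m['pose']=np.load('w1.npy')
cv2.imwrite('pics/w1c.png',cv2.resize(im[115:250,255:470],None,fx=3.7,fy=3.7,interpolation=cv2.INTER_CUBIC))
cv2.imwrite('pics/w1d.png',cv2.resize(im[170:250,375:470],None,fx=7,fy=7,interpolation=cv2.INTER_NEAREST))
hsv=cv2.cvtColor(im,cv2.COLOR_BGR2HSV)
w=(hsv[...,1]<70)&(hsv[...,2]>100)
w=w.astype(np.uint8); w[:120]=0;w[230:]=0;w[:,:258]=0;w[:,430:]=0
c=max(cv2.findContours(w,0,1)[0],key=cv2.contourArea)
r=cv2.minAreaRect(np.array([onz(m,p[0],10)[:2] for p in c],np.float32));print("plate",r)
g=cv2.cvtColor(im,cv2.COLOR_BGR2GRAY)[145:205,280:342]
print(g[30].tolist());
for T in (200,215,225):
    mm=((g<T)).astype(np.uint8)
    cs,_=cv2.findContours(mm,cv2.RETR_CCOMP,cv2.CHAIN_APPROX_NONE)
    for c in cs:
        if len(c)>60:
            e=cv2.fitEllipse(c); ce=np.array(e[0])+(280,145); print(T,len(c),ce.round(2),np.round(e[1],1),onz(m,ce,18).round(1),onz(m,ce,10).round(1))
```

```text
plate ((580.9053955078125, -6.991539001464844), (164.7654571533203, 100.29093170166016), 7.576858997344971)
[244, 244, 242, 218, 154, 132, 156, 185, 201, 202, 198, 226, 242, 245, 244, 244, 244, 244, 244, 245, 244, 245, 244, 245, 245, 244, 244, 244, 244, 244, 244, 245, 244, 245, 244, 245, 245, 245, 245, 244, 245, 244, 245, 246, 245, 245, 245, 245, 242, 208, 132, 129, 169, 186, 186, 194, 214, 236, 246, 246, 246, 246]
200 332 [309.51 173.56] [43.5 47.4] [547.2  -9.2  18. ] [548.1 -11.   10. ]
215 147 [309.86 174.31] [49.3 52.1] [547.7 -10.   18. ] [548.6 -11.7  10. ]
215 108 [309.66 174.36] [37.6 38.8] [547.5 -10.1  18. ] [548.4 -11.8  10. ]
225 146 [309.87 174.23] [50.  52.6] [547.7  -9.9  18. ] [548.6 -11.7  10. ]
225 108 [309.76 174.37] [36.9 38.5] [547.6 -10.   18. ] [548.5 -11.8  10. ]
```

View pics/w1d.png

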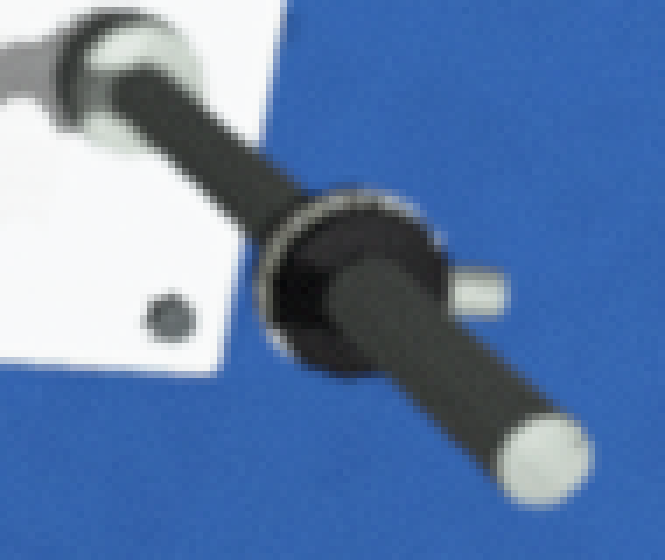

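Run:
```python
from h import *
m=camera_model('wrist');m['pose']=np.load('w1.npy')
print("posttop",onz(m,(452.4,235.2),165))
# foot circle: centre approx
print("foot",onz(m,(375+135/7-.5,170+85/7-.5),20))
for ax in ((637.6,1.1),(637,2.2)):
    for z in (110,115,120,125): print(ax,z,proj(m,(*ax,z)))
ax=(637.6,1.1)
for h in (110,114,118):
    # extents of white-line circle
    t=np.linspace(0,2*np.pi,73); q=np.array([proj(m,(ax[0]+11*np.cos(a),ax[1]+11*np.sin(a),h)) for a in t])
    print(h,"line circle minx %.1f miny %.1f"%tuple(q.min(0)))
```

```text
posttop [6.37765401e+02 4.82527390e-01 1.65000000e+02]
foot [637.58517722   0.7392946   20.        ]
(637.6, 1.1) 110 [424.19496176 208.61130049]
(637.6, 1.1) 115 [426.3734319  210.58416134]
(637.6, 1.1) 120 [428.61992064 212.62024025]
(637.6, 1.1) 125 [430.93755903 214.72253931]
(637, 2.2) 110 [423.93782368 207.25665568]
(637, 2.2) 115 [426.11584234 209.21080799]
(637, 2.2) 120 [428.36200426 211.22770268]
(637, 2.2) 125 [430.6794543  213.31032646]
110 line circle minx 411.3 miny 196.0
114 line circle minx 412.8 miny 197.5
118 line circle minx 414.5 miny 198.9
```

Request:
arm_command:
  plan:
    - {"translation":[1.9,25,7],"twist":0.984,"gripper":0.6}
    - {"translation":[1.9,25,7],"twist":0.984,"gripper":0.6}
    - {"translation":[1.9,25,7],"twist":0.984,"gripper":0.6}
    - {"translation":[1.9,25,7],"twist":0.984,"gripper":0.6}
    - {"translation":[1.9,25,7],"twist":0.984,"gripper":0.6}

```text
clock: 2.28
eef_pos: [577.6, -202.1, 192.5]
tcp_rot: [3.141, -0.001, -0.431]
contact_force: [0.6, 0.0, 0.6]
opening: 0.596
```

```bash
python3 -c "
from h import *
go((590.6,-249.2,150),-0.785)"
```

```text
t=2.28 pos [ 577.6 -202.1  192.5] rot [ 3.141e+00 -1.000e-03 -4.310e-01] F [0.6 0.  0.6] op 0.596 q6 0.09
MOVE cm [3.14 3.73 4.25] twist 0.354
```

Request:
arm_command:
  plan:
    - {"translation":[3.1,3.7,4.3],"twist":0.354,"gripper":0.6}
    - {"translation":[3.1,3.7,4.3],"twist":0.354,"gripper":0.6}
    - {"translation":[3.1,3.7,4.3],"twist":0.354,"gripper":0.6}
    - {"translation":[3.1,3.7,4.3],"twist":0.354,"gripper":0.6}
    - {"translation":[3.1,3.7,4.3],"twist":0.354,"gripper":0.6}

```text
clock: 2.7
eef_pos: [590.4, -247.8, 149.4]
tcp_rot: [3.141, -0.0, -0.781]
contact_force: [-0.8, -0.2, 0.7]
opening: 0.599
```

```bash
python3 -c "
from h import *
m=camera_model('wrist');im=grab_frame('wrist');cv2.imwrite('pics/w2.png',im);np.save('w2.npy',m['pose'])
go((590.6,-249.2,80),-0.785)
print(proj(m,(590.6,-249.2,34)))"
```

```text
t=2.75 pos [ 590.7 -247.7  150. ] rot [ 3.142e+00 -1.000e-03 -7.800e-01] F [-0.3  0.4  0.2] op 0.600 q6 0.38
MOVE cm [0.1  0.12 7.  ] twist 0.005
[287.70420796 201.28495569]
```

View pics/w2.png

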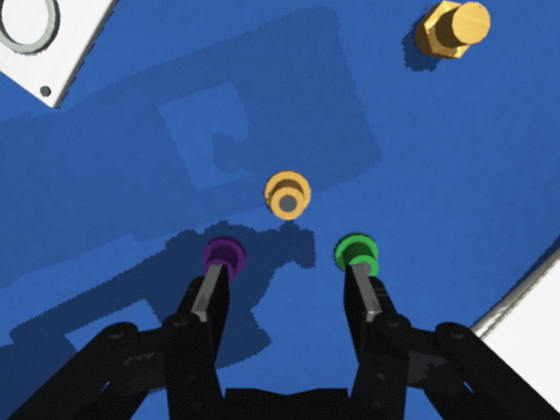

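The bore shows at about (288,203) and the prediction was (287.7,201.3). Green and purple sit clear of the jaw line.

Run:
```python
from h import *
im=cv2.imread('pics/w2.png');m=camera_model('wrist');m['pose']=np.load('w2.npy')
h=cv2.cvtColor(im[165:230,255:320],cv2.COLOR_BGR2HSV)
g=((h[...,1]<90)&(h[...,2]<170)).astype(np.uint8)
n,l,s,c=cv2.connectedComponentsWithStats(g)
for i in range(1,n):
    if s[i,4]>60: p=c[i]+(255,165); print(s[i],p,onz(m,p,34).round(1))
```

```text
[ 24  30  18  17 228] [287.45614035 203.21052632] [ 589.4 -250.2   34. ]
```

```bash
python3 -c "
from h import *
go((589.7,-249.9,50),-0.785)
go((589.7,-249.9,9),-0.785)"
```

```text
t=2.75 pos [ 590.7 -247.7  150. ] rot [ 3.142e+00 -1.000e-03 -7.800e-01] F [-0.3  0.4  0.2] op 0.600 q6 0.38
MOVE cm [ 0.08  0.23 10.  ] twist 0.005
t=2.75 pos [ 590.7 -247.7  150. ] rot [ 3.142e+00 -1.000e-03 -7.800e-01] F [-0.3  0.4  0.2] op 0.600 q6 0.38
MOVE cm [ 0.07  0.23 14.1 ] twist 0.005
```

Request:
arm_command:
  plan:
    - {"translation":[0.1,0.2,4],"twist":0,"gripper":0.6}
    - {"translation":[0.1,0.2,7.5],"twist":0,"gripper":0.6}
    - {"translation":[0.1,0.2,10],"twist":0,"gripper":0.6}
    - {"translation":[0.1,0.2,12],"twist":0,"gripper":0.6}
    - {"translation":[0.1,0.2,12],"twist":0,"gripper":0.6}

```text
clock: 3.17
eef_pos: [588.0, -247.7, 26.9]
tcp_rot: [3.14, 0.004, -0.775]
contact_force: [-1.4, 0.1, -0.5]
opening: 0.598
```

```bash
python3 -c "
from h import *
go((589.7,-249.9,9),-0.785)
m=camera_model('wrist');im=grab_frame('wrist');cv2.imwrite('pics/w3.png',im)"
```

```text
t=3.17 pos [ 588.  -247.7   26.9] rot [ 3.14   0.004 -0.775] F [-1.4  0.1 -0.5] op 0.598 q6 0.37
MOVE cm [0.28 0.04 1.79] twist 0.01
```

View pics/w3.png

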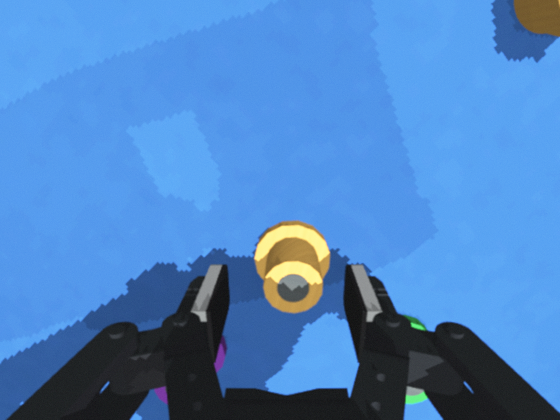

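The hub at (293,286) is between the open pads, so I'll lower and close.

Request:
arm_command:
  plan:
    - {"translation":[0.3,0.1,1],"twist":0,"gripper":0.6}
    - {"translation":[0.3,0.1,1.8],"twist":0,"gripper":0.6}
    - {"translation":[0.3,0.1,1.8],"twist":0,"gripper":0.6}
    - {"translation":[0.3,0.1,1.8],"twist":0,"gripper":0.6}
    - {"translation":[0.3,0.1,1.8],"twist":0,"gripper":0.6}

```text
clock: 3.63
eef_pos: [591.0, -251.3, 11.8]
tcp_rot: [3.141, 0.001, -0.776]
contact_force: [0.8, -0.2, -0.5]
opening: 0.598
```

Request:
arm_command:
  plan:
    - {"translation":[0,0,0],"twist":0,"gripper":0}
    - {"translation":[0,0,0],"twist":0,"gripper":0}
    - {"translation":[0,0,0],"twist":0,"gripper":0}
    - {"translation":[0,0,0],"twist":0,"gripper":0}
    - {"translation":[0,0,0],"twist":0,"gripper":0}

```text
clock: 4.05
eef_pos: [591.4, -251.5, 12.6]
tcp_rot: [3.141, -0.0, -0.776]
contact_force: [-1.4, 0.6, 5.6]
opening: 0.29
```

```bash
python3 -c "
from h import *
go((589.7,-249.9,9),-0.785)
go((548.4,-11.0,120),-0.785)
m=camera_model('wrist');im=grab_frame('wrist');cv2.imwrite('pics/w4.png',im)"
```

```text
t=4.05 pos [ 591.4 -251.5   12.6] rot [ 3.141 -0.    -0.776] F [-1.4  0.6  5.6] op 0.290 q6 0.37
MOVE cm [-0.23  0.    0.36] twist 0.009
t=4.05 pos [ 591.4 -251.5   12.6] rot [ 3.141 -0.    -0.776] F [-1.4  0.6  5.6] op 0.290 q6 0.37
MOVE cm [-19.91 -14.15 -10.75] twist 0.009
```

View pics/w4.png

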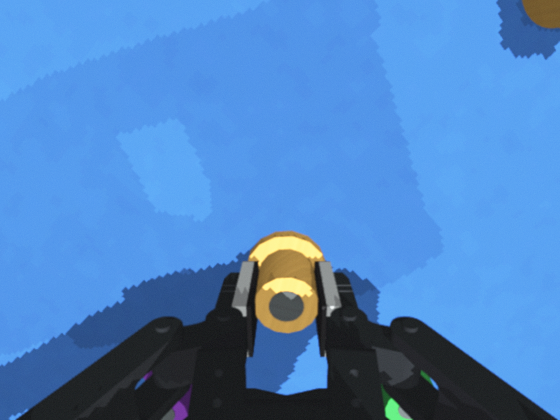

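Gripped: opening is 0.29 and the insert is between the pads at (287,300). Lifting.

Request:
arm_command:
  plan:
    - {"translation":[0,0,-2],"twist":0,"gripper":0}
    - {"translation":[0,0,-5],"twist":0,"gripper":0}
    - {"translation":[0,0,-8],"twist":0,"gripper":0}
    - {"translation":[0,0,-11],"twist":0,"gripper":0}
    - {"translation":[0,0,-13],"twist":0,"gripper":0}

```text
clock: 4.52
eef_pos: [592.1, -251.8, 145.4]
tcp_rot: [-3.141, -0.002, -0.776]
contact_force: [0.7, -0.4, -2.3]
opening: 0.285
```

```bash
python3 -c "
from h import *
go((540,-11.0,140),1.57)"
```

```text
t=4.52 pos [ 592.1 -251.8  145.4] rot [-3.141e+00 -2.000e-03 -7.760e-01] F [ 0.7 -0.4 -2.3] op 0.285 q6 0.37
MOVE cm [-20.59 -13.53   0.5 ] twist -2.346
```

Request:
arm_command:
  plan:
    - {"translation":[-6,-4,0.5],"twist":-0.6,"gripper":0}
    - {"translation":[-6,-4,0.5],"twist":-0.6,"gripper":0}
    - {"translation":[-6,-4,0.5],"twist":-0.6,"gripper":0}
    - {"translation":[-6,-4,0.5],"twist":-0.6,"gripper":0}
    - {"translation":[-6,-4,0.5],"twist":-0.6,"gripper":0}

```text
clock: 4.93
eef_pos: [577.1, -180.5, 140.4]
tcp_rot: [3.141, -0.002, -0.168]
contact_force: [0.6, 0.1, -1.1]
opening: 0.285
```

```bash
python3 -c "
from h import *
go((540,-11.0,140),1.57)"
```

```text
t=4.93 pos [ 577.1 -180.5  140.4] rot [ 3.141e+00 -2.000e-03 -1.680e-01] F [ 0.6  0.1 -1.1] op 0.285 q6 -0.14
MOVE cm [-6.500e+00 -1.609e+01  1.000e-02] twist -1.738
```

Request:
arm_command:
  plan:
    - {"translation":[-5,-11,0],"twist":-0.625,"gripper":0}
    - {"translation":[-5,-11,0],"twist":-0.625,"gripper":0}
    - {"translation":[-5,-11,0],"twist":-0.625,"gripper":0}
    - {"translation":[-5,-11,0],"twist":-0.625,"gripper":0}
    - {"translation":[-5,-11,0],"twist":-0.625,"gripper":0}

```text
clock: 5.35
eef_pos: [545.3, -61.6, 140.1]
tcp_rot: [3.14, -0.001, 0.458]
contact_force: [1.2, -0.6, -1.9]
opening: 0.289
```

```bash
python3 -c "
from h import *
go((540,-11.0,140),1.57)"
```

```text
t=5.35 pos [545.3 -61.6 140.1] rot [ 3.14e+00 -1.00e-03  4.58e-01] F [ 1.2 -0.6 -1.9] op 0.289 q6 -0.57
MOVE cm [ 1.76 -4.77  0.01] twist -1.112
```

Request:
arm_command:
  plan:
    - {"translation":[1.8,-4.8,0],"twist":-0.6,"gripper":0}
    - {"translation":[1.8,-4.8,0],"twist":-0.6,"gripper":0}
    - {"translation":[1.8,-4.8,0],"twist":-0.6,"gripper":0}
    - {"translation":[1.8,-4.8,0],"twist":-0.6,"gripper":0}
    - {"translation":[1.8,-4.8,0],"twist":-0.6,"gripper":0}

```text
clock: 5.77
eef_pos: [540.0, -10.1, 140.0]
tcp_rot: [3.14, 0.0, 1.065]
contact_force: [-0.3, -0.4, -1.8]
opening: 0.288
```

Request:
arm_command:
  plan:
    - {"translation":[0,0,0],"twist":-0.5,"gripper":0}
    - {"translation":[0,0,0],"twist":-0.5,"gripper":0}
    - {"translation":[0,0,0],"twist":-0.5,"gripper":0}
    - {"translation":[0,0,0],"twist":-0.5,"gripper":0}
    - {"translation":[0,0,0],"twist":-0.5,"gripper":0}

```text
clock: 6.18
eef_pos: [539.8, -10.1, 139.9]
tcp_rot: [3.141, 0.001, 1.571]
contact_force: [-0.4, -0.6, -1.4]
opening: 0.29
```

```bash
python3 -c "
from h import *
m=camera_model('wrist');im=grab_frame('wrist');cv2.imwrite('pics/w5.png',im);np.save('w5.npy',m['pose'])
go((548.4,-11.0,140),1.57)
s=sense()['eef_pos'];print(proj(m,s),proj(m,(548.4,-11,18)),proj(m,s+[0,0,25]))"
```

```text
t=6.23 pos [539.8 -10.1 140. ] rot [3.141e+00 1.000e-03 1.564e+00] F [-0.2 -0.6 -1.3] op 0.290 q6 -1.58
MOVE cm [-0.08  0.86 -0.  ] twist -0.006
[286.97487099 281.06583231] [285.58920027 209.81423915] [287.07535899 314.36891642]
```

View pics/w5.png

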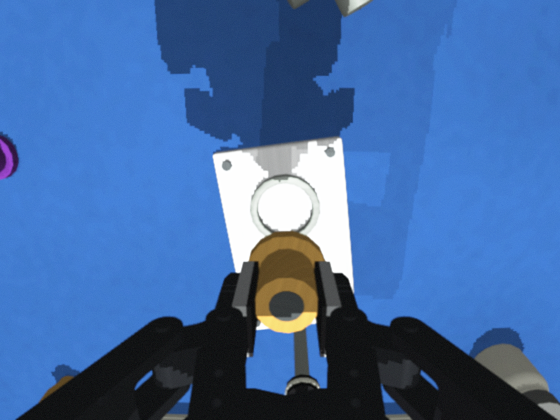

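The nest ring is at (285,206) and the held insert's bore at (287,305). I'll measure both in the same frame.

Run:
```python
from h import *
im=cv2.imread('pics/w5.png');m=camera_model('wrist');m['pose']=np.load('w5.npy')
b=(255,285,320,325)
h=cv2.cvtColor(im[b[1]:b[3],b[0]:b[2]],cv2.COLOR_BGR2HSV)
g=((h[...,1]<110)|(h[...,2]<70)).astype(np.uint8)
n,l,s,c=cv2.connectedComponentsWithStats(g)
for i in range(1,n):
    if s[i,4]>100: p=c[i]+b[:2]; print("bore?",s[i],p,onz(m,p,140+21.4).round(1))
b=(240,165,330,232)
gr=cv2.cvtColor(im[b[1]:b[3],b[0]:b[2]],cv2.COLOR_BGR2GRAY)
for T in (200,215,225):
    cs,_=cv2.findContours((gr<T).astype(np.uint8),cv2.RETR_CCOMP,cv2.CHAIN_APPROX_NONE)
    for c in cs:
        if len(c)>80 :
            e=cv2.fitEllipse(c); ce=np.array(e[0])+b[:2]; print(T,len(c),ce.round(2),np.round(e[1],1),onz(m,ce,18).round(1),onz(m,ce,10).round(1))
cv2.imwrite('pics/w5c.png',cv2.resize(im[160:340,220:350],None,fx=3.3,fy=3.3,interpolation=cv2.INTER_CUBIC))
```

```text
bore? [ 54   0  11  40 143] [316.83216783 308.13986014] [539.5   1.6 161.4]
bore? [ 14   6  35  30 826] [286.0653753  305.82324455] [538.4 -10.5 161.4]
200 157 [284.38 211.52] [40.6 54.6] [549.8 -11.9  18. ] [552.6 -12.   10. ]
200 182 [274.8  155.86] [52.7 75.5] [506.1 -19.   18. ] [507.6 -19.3  10. ]
215 168 [284.6  210.72] [42.2 55.5] [549.1 -11.8  18. ] [552.  -11.8  10. ]
215 197 [275.01 152.24] [60.1 82. ] [503.4 -18.8  18. ] [504.8 -19.1  10. ]
225 177 [284.57 209.63] [44.7 56.2] [548.2 -11.8  18. ] [551.  -11.8  10. ]
225 217 [268.61 101.43] [ 70.  140.3] [466.9 -23.1  18. ] [467.3 -23.5  10. ]
```

View pics/w5c.png

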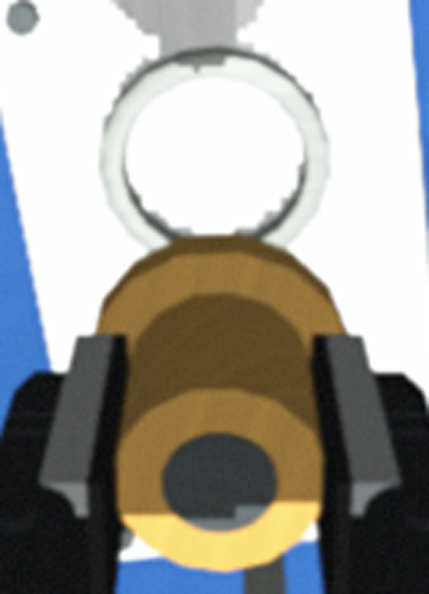

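Run:
```python
from h import *
im=cv2.imread('pics/w5.png');m=camera_model('wrist');m['pose']=np.load('w5.npy')
t=np.linspace(0,2*np.pi,120)
def ext(c,r,z):
    q=np.array([proj(m,(c[0]+r*np.cos(a),c[1]+r*np.sin(a),z)) for a in t]); return q.min(0).round(1),q.max(0).round(1)
for c in ((548.4,-11),(546.4,-11)):
    print(c,"outer18",ext(c,28,18),"inner18",ext(c,21.5,18),"outer10",ext(c,28,10),"inner10",ext(c,21.5,10))
g=cv2.cvtColor(im,cv2.COLOR_BGR2GRAY)
print("col285",list(zip(range(168,236),g[168:236,285].tolist())))
for r in (200,206): print("row",r,list(zip(range(245,262),g[r,245:262].tolist())),list(zip(range(308,326),g[r,308:326].tolist())))
```

```text
(548.4, -11) outer18 (array([249.6, 174.7]), array([321.6, 242.7])) inner18 (array([257.9, 183.1]), array([313.2, 235.3])) outer10 (array([250.6, 172.3]), array([320.7, 238.7])) inner10 (array([258.7, 180.4]), array([312.5, 231.4]))
(546.4, -11) outer18 (array([249.5, 172.1]), array([321.7, 240.5])) inner18 (array([257.9, 180.5]), array([313.3, 233. ])) outer10 (array([250.5, 169.7]), array([320.7, 236.5])) inner10 (array([258.6, 177.9]), array([312.6, 229.1]))
col285 [(168, 175), (169, 176), (170, 175), (171, 176), (172, 174), (173, 157), (174, 114), (175, 91), (176, 108), (177, 127), (178, 132), (179, 158), (180, 220), (181, 237), (182, 235), (183, 246), (184, 253), (185, 254), (186, 254), (187, 254), (188, 254), (189, 254), (190, 254), (191, 254), (192, 254), (193, 254), (194, 254), (195, 254), (196, 254), (197, 254), (198, 254), (199, 254), (200, 254), (201, 254), (202, 254), (203, 254), (204, 254), (205, 254), (206, 254), (207, 254), (208, 254), (209, 254), (210, 254), (211, 254), (212, 254), (213, 254), (214, 254), (215, 254), (216, 254), (217, 254), (218, 254), (219, 254), (22
[... 344 characters left out ...]
236), (258, 226), (259, 242), (260, 254), (261, 255)] [(308, 255), (309, 254), (310, 245), (311, 228), (312, 228), (313, 234), (314, 233), (315, 232), (316, 228), (317, 212), (318, 211), (319, 245), (320, 255), (321, 255), (322, 254), (323, 254), (324, 254), (325, 254)]
row 206 [(245, 254), (246, 254), (247, 254), (248, 255), (249, 251), (250, 225), (251, 216), (252, 226), (253, 233), (254, 240), (255, 241), (256, 234), (257, 211), (258, 240), (259, 255), (260, 254), (261, 254)] [(308, 254), (309, 255), (310, 255), (311, 247), (312, 202), (313, 220), (314, 234), (315, 235), (316, 235), (317, 234), (318, 228), (319, 233), (320, 251), (321, 254), (322, 254), (323, 254), (324, 254), (325, 254)]
```

Run:
```python
from h import *
m=camera_model('wrist');m['pose']=np.load('w5.npy')
t=np.linspace(0,2*np.pi,120)
def ext(c,r,z):
    q=np.array([proj(m,(c[0]+r*np.cos(a),c[1]+r*np.sin(a),z)) for a in t]); return q.min(0).round(1),q.max(0).round(1)
for x in (538.4,539.8,540.5):
  for dz in (0,-2):
    c=(x,-10.3); z=140+dz
    print(x,dz,"flange bot",ext(c,19,z-12.6),"flange top",ext(c,19,z-4.6),"hubtop",ext(c,13,z+21.4))
```

```text
538.4 0 flange bot (array([247.1, 228.4]), array([326.1, 298.8])) flange top (array([245.3, 235.3]), array([327.9, 308.2])) hubtop (array([253.6, 276.9]), array([319.7, 332.9]))
538.4 -2 flange bot (array([247.5, 226.8]), array([325.6, 296.6])) flange top (array([245.8, 233.5]), array([327.4, 305.8])) hubtop (array([254. , 274.3]), array([319.3, 329.8]))
539.8 0 flange bot (array([247.2, 231.2]), array([325.9, 301.2])) flange top (array([245.5, 238.2]), array([327.7, 310.6])) hubtop (array([253.7, 280.1]), array([319.6, 335.7]))
539.8 -2 flange bot (array([247.6, 229.6]), array([325.5, 299. ])) flange top (array([245.9, 236.4]), array([327.3, 308.2])) hubtop (array([254.1, 277.5]), array([319.2, 332.6]))
540.5 0 flange bot (array([247.3, 232.6]), array([325.9, 302.4])) flange top (array([245.5, 239.6]), array([327.7, 311.9])) hubtop (array([253.7, 281.7]), array([319.5, 337.1]))
540.5 -2 flange bot (array([247.7, 231. ]), array([325.5, 300.2])) flange top (array([246. , 237.8]), array([327.2, 309.4])) hubtop (array([254.2, 279. ]), array([319.1, 333.9]))
```

```bash
python3 -c "
from h import *
go((549.0,-11.1,42),1.57)"
```

```text
t=6.23 pos [539.8 -10.1 140. ] rot [3.141e+00 1.000e-03 1.564e+00] F [-0.2 -0.6 -1.3] op 0.290 q6 -1.58
MOVE cm [-0.08  0.91  9.8 ] twist -0.006
```

Request:
arm_command:
  plan:
    - {"translation":[-0.1,0.9,3],"twist":0,"gripper":0}
    - {"translation":[-0.1,0.9,6],"twist":0,"gripper":0}
    - {"translation":[-0.1,0.9,8.5],"twist":0,"gripper":0}
    - {"translation":[-0.1,0.9,9.8],"twist":0,"gripper":0}
    - {"translation":[-0.1,0.9,9.8],"twist":0,"gripper":0}

```text
clock: 6.65
eef_pos: [546.6, -11.3, 39.1]
tcp_rot: [-3.137, 0.001, 1.56]
contact_force: [-1.2, 0.1, -2.4]
opening: 0.286
```

Request:
arm_command:
  plan:
    - {"translation":[0,0,0],"twist":0,"gripper":0}
    - {"translation":[0,0,0],"twist":0,"gripper":0}
    - {"translation":[0,0,0],"twist":0,"gripper":0}
    - {"translation":[0,0,0],"twist":0,"gripper":0}
    - {"translation":[0,0,0],"twist":0,"gripper":0}

```text
clock: 7.07
eef_pos: [547.2, -11.3, 40.0]
tcp_rot: [-3.139, 0.001, 1.56]
contact_force: [-0.2, -0.2, -1.0]
opening: 0.288
```

```bash
python3 -c "
from h import *
m=camera_model('wrist');im=grab_frame('wrist');cv2.imwrite('pics/w6.png',im);np.save('w6.npy',m['pose'])
go((549,-11.1,22.5),1.57)
im2=grab_frame('scene');cv2.imwrite('pics/s6.png',np.hstack([cv2.resize(im2[210:300,200:300],None,fx=4,fy=4),cv2.resize(im[180:360,200:380],(400,360))]))"
```

```text
t=7.12 pos [547.1 -11.3  39.9] rot [-3.139e+00  1.000e-03  1.560e+00] F [ 0.3 -0.3 -1.3] op 0.287 q6 -1.58
MOVE cm [0.02 0.19 1.74] twist -0.01
```

View pics/s6.png

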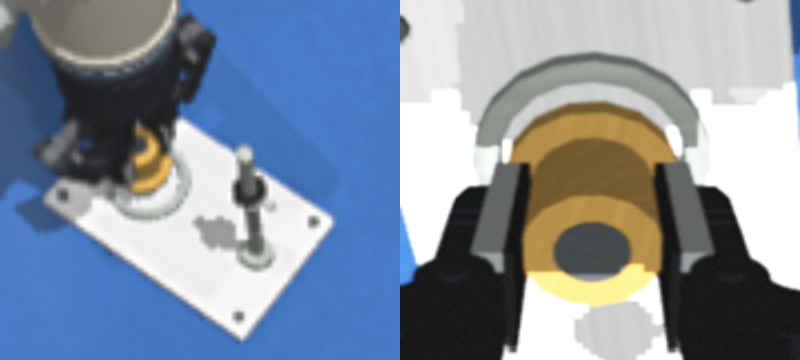

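The insert sits over the nest and is laterally centred on the ring. I'll correct x by about 2 mm and lower gently.

Request:
arm_command:
  plan:
    - {"translation":[0,0.2,0.2],"twist":0,"gripper":0}
    - {"translation":[0,0.2,0.4],"twist":0,"gripper":0}
    - {"translation":[0,0.2,0.6],"twist":0,"gripper":0}
    - {"translation":[0,0.2,0.8],"twist":0,"gripper":0}
    - {"translation":[0,0.2,0.9],"twist":0,"gripper":0}

```text
clock: 7.58
eef_pos: [548.7, -11.3, 30.2]
tcp_rot: [-3.138, 0.001, 1.56]
contact_force: [0.1, 0.3, -1.9]
opening: 0.287
```

```bash
python3 -c "
from h import *
m=camera_model('wrist');im=grab_frame('wrist');cv2.imwrite('pics/w7.png',im);np.save('w7.npy',m['pose'])
go((549,-11.1,22.5),1.57)
t=np.linspace(0,2*np.pi,100)
for c in [(548.5,-11.4)]:
  q=np.array([proj(m,(c[0]+28*np.cos(a),c[1]+28*np.sin(a),18)) for a in t]);print(q.min(0),q.max(0))
  q=np.array([proj(m,(c[0]+28*np.cos(a),c[1]+28*np.sin(a),10)) for a in t]);print(q.min(0),q.max(0))
cv2.imwrite('pics/w7c.png',cv2.resize(im[180:360,200:380],(720,720)[:2])[:600])"
```

```text
t=7.63 pos [548.6 -11.3  30.2] rot [-3.138e+00  1.000e-03  1.560e+00] F [ 0.6 -0.9 -2.6] op 0.287 q6 -1.58
MOVE cm [0.02 0.05 0.77] twist -0.01
[228.63062397 212.92305577] [344.84033005 316.61912922]
[231.03169063 207.33730772] [342.41326172 307.56134906]
```

View pics/w7c.png

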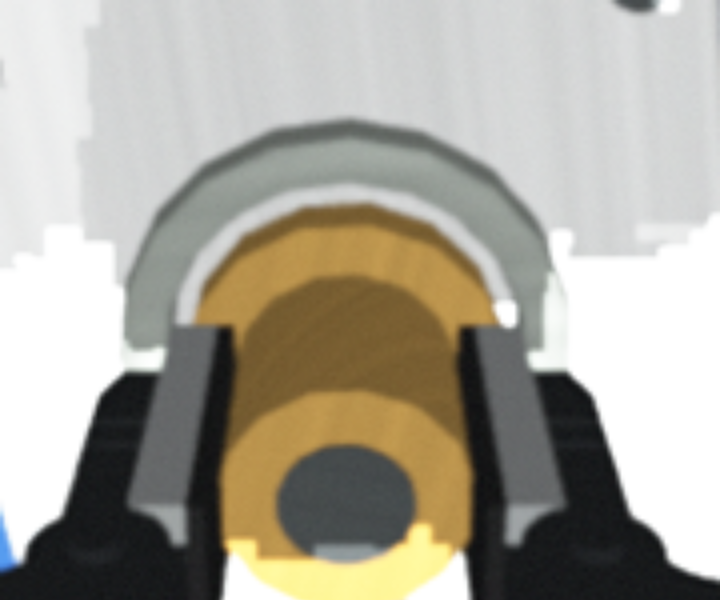

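The front gap is about 2.4 mm and the side gaps are even, so it is centred. Lowering home.

Request:
arm_command:
  plan:
    - {"translation":[0,0,0.2],"twist":0,"gripper":0}
    - {"translation":[0,0,0.4],"twist":0,"gripper":0}
    - {"translation":[0,0,0.5],"twist":0,"gripper":0}
    - {"translation":[0,0,0.65],"twist":0,"gripper":0}
    - {"translation":[0,0,0.75],"twist":0,"gripper":0}

```text
clock: 8.05
eef_pos: [548.5, -11.3, 22.5]
tcp_rot: [-3.137, 0.001, 1.56]
contact_force: [-3.7, -1.0, 14.9]
opening: 0.286
```

```bash
python3 -c "
from h import *
go((549,-11.1,22.5),1.57)"
```

```text
t=8.05 pos [548.5 -11.3  22.5] rot [-3.137e+00  1.000e-03  1.560e+00] F [-3.7 -1.  14.9] op 0.286 q6 -1.58
MOVE cm [0.02 0.05 0.  ] twist -0.01
```

Contact force is 15 N at the expected height, so it is seated. I'll open partly; the fingers stay above the ring.

Request:
arm_command:
  plan:
    - {"translation":[0,0,0],"twist":0,"gripper":0.55}
    - {"translation":[0,0,0],"twist":0,"gripper":0.55}
    - {"translation":[0,0,0],"twist":0,"gripper":0.55}
    - {"translation":[0,0,0],"twist":0,"gripper":0.55}
    - {"translation":[0,0,0],"twist":0,"gripper":0.55}

```text
clock: 8.47
eef_pos: [548.6, -11.3, 22.6]
tcp_rot: [-3.138, 0.001, 1.56]
contact_force: [0.4, -0.4, 0.1]
opening: 0.547
```

Request:
arm_command:
  plan:
    - {"translation":[0,0,-2],"twist":0,"gripper":0.55}
    - {"translation":[0,0,-5],"twist":0,"gripper":0.55}
    - {"translation":[0,0,-8],"twist":0,"gripper":0.55}
    - {"translation":[0,0,-11],"twist":0,"gripper":0.55}
    - {"translation":[0,0,-13],"twist":0,"gripper":0.55}

```text
clock: 8.88
eef_pos: [550.0, -11.2, 155.5]
tcp_rot: [-3.14, 0.001, 1.56]
contact_force: [0.8, 0.4, 0.3]
opening: 0.552
```

```bash
python3 -c "
from h import *
m=camera_model('wrist');im=grab_frame('wrist');cv2.imwrite('pics/w8.png',im);np.save('w8.npy',m['pose'])
go((470,270,200),1.9)
"
```

```text
t=8.93 pos [551.8 -11.2 158.5] rot [3.138e+00 1.000e-03 1.560e+00] F [ 0.5 -0.1  3.2] op 0.548 q6 -1.58
MOVE cm [28.03 -8.48 -4.2 ] twist -0.34
```

View pics/w8.png

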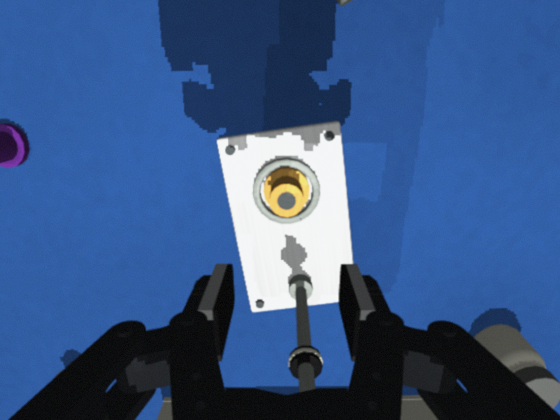

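The insert is in the nest with its bore at (287,201). The collar's white line is visible at (305,360).

Run:
```python
from h import *
im=cv2.imread('pics/w8.png');m=camera_model('wrist');m['pose']=np.load('w8.npy')
h=cv2.cvtColor(im[170:225,255:320],cv2.COLOR_BGR2HSV)
g=((h[...,1]<110)&(h[...,2]<150)).astype(np.uint8)
n,l,s,c=cv2.connectedComponentsWithStats(g)
for i in range(1,n):
    if s[i,4]>60: p=c[i]+(255,170); print(s[i],p,onz(m,p,44).round(1))
a=cv2.resize(im[330:395,270:345],None,fx=6,fy=6,interpolation=cv2.INTER_NEAREST)
b=cv2.resize(im[150:230,245:330],None,fx=4,fy=4,interpolation=cv2.INTER_CUBIC)
b=cv2.copyMakeBorder(b,0,a.shape[0]-b.shape[0],0,0,0)
cv2.imwrite('pics/w8c.png',np.hstack([a,b]))
t=np.linspace(0,2*np.pi,120)
for hh in (106,109,112,115):
    q=np.array([proj(m,(637.7+11*np.cos(a),0.8+11*np.sin(a),hh)) for a in t]); print(hh,q.min(0),q.max(0))
```

```text
[ 23  22  17  17 226] [286.03539823 200.44690265] [547.3 -11.7  44. ]
[34 22 24 26 85] [304.55294118 206.6       ] [552.3   2.   44. ]
[ 5 24 20 23 68] [267.42647059 207.27941176] [552.5 -25.6  44. ]
106 [289.6128312  344.41521366] [322.58853983 370.35823532]
109 [289.65021977 347.51389606] [323.00488741 373.62176307]
112 [289.6884196  350.68424236] [323.43029014 376.9564045 ]
115 [289.72745486 353.92860042] [323.86501847 380.36429455]
```

View pics/w8c.png

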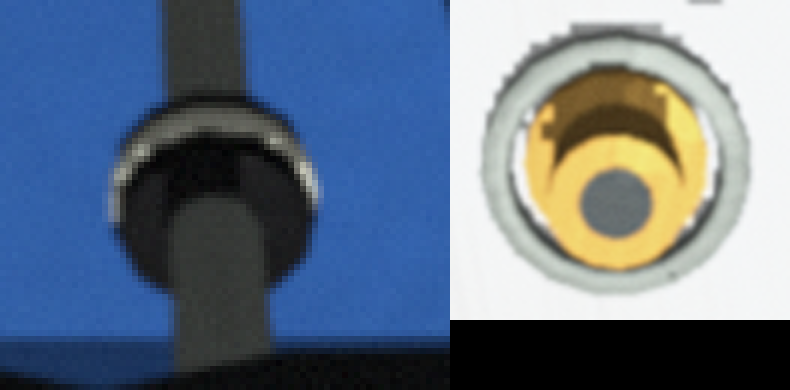

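```bash
python3 -c "
from h import *
go((483,276,190),0.16)
"
```

```text
t=8.93 pos [551.8 -11.2 158.5] rot [3.138e+00 1.000e-03 1.560e+00] F [ 0.5 -0.1  3.2] op 0.548 q6 -1.58
MOVE cm [28.64 -7.18 -3.2 ] twist 1.4
```

Request:
arm_command:
  plan:
    - {"translation":[28.6,-7.2,-3.2],"twist":1.4,"gripper":0.55}
    - {"translation":[28.6,-7.2,-3.2],"twist":1.4,"gripper":0.55}
    - {"translation":[28.6,-7.2,-3.2],"twist":1.4,"gripper":0.55}
    - {"translation":[28.6,-7.2,-3.2],"twist":1.4,"gripper":0.55}
    - {"translation":[28.6,-7.2,-3.2],"twist":1.4,"gripper":0.55}

```text
clock: 9.35
eef_pos: [506.4, 174.1, 176.8]
tcp_rot: [-3.141, 0.0, 0.984]
contact_force: [0.9, -0.7, -0.1]
opening: 0.553
```

```bash
python3 -c "
from h import *
go((483,276,190),-0.4)
"
```

```text
t=9.35 pos [506.4 174.1 176.8] rot [-3.141  0.     0.984] F [ 0.9 -0.7 -0.1] op 0.553 q6 -0.66
MOVE cm [ 7.19 -7.59 -1.32] twist 1.384
```

Request:
arm_command:
  plan:
    - {"translation":[7.2,-7.6,-1.3],"twist":1.38,"gripper":0.55}
    - {"translation":[7.2,-7.6,-1.3],"twist":1.38,"gripper":0.55}
    - {"translation":[7.2,-7.6,-1.3],"twist":1.38,"gripper":0.55}
    - {"translation":[7.2,-7.6,-1.3],"twist":1.38,"gripper":0.55}
    - {"translation":[7.2,-7.6,-1.3],"twist":1.38,"gripper":0.55}

```text
clock: 9.77
eef_pos: [482.4, 278.2, 189.9]
tcp_rot: [-3.141, 0.0, 0.383]
contact_force: [0.4, -0.4, 0.0]
opening: 0.549
```

Request:
arm_command:
  plan:
    - {"translation":[0,0,0],"twist":1.6,"gripper":0.55}
    - {"translation":[0,0,0],"twist":1.6,"gripper":0.55}
    - {"translation":[0,0,0],"twist":1.6,"gripper":0.55}
    - {"translation":[0,0,0],"twist":1.6,"gripper":0.55}
    - {"translation":[0,0,0],"twist":1.6,"gripper":0.55}

```text
clock: 10.18
eef_pos: [482.3, 278.1, 189.7]
tcp_rot: [-3.141, 0.001, -0.245]
contact_force: [0.4, 0.9, 0.1]
opening: 0.549
```

```bash
python3 -c "
from h import *
go((483,276,190),-1.24)
"
```

```text
t=10.18 pos [482.3 278.1 189.7] rot [-3.141e+00  1.000e-03 -2.450e-01] F [0.4 0.9 0.1] op 0.549 q6 0.76
MOVE cm [ 0.12  0.19 -0.03] twist 0.995
```

Request:
arm_command:
  plan:
    - {"translation":[0.1,0.2,0],"twist":1,"gripper":0.55}
    - {"translation":[0.1,0.2,0],"twist":1,"gripper":0.55}
    - {"translation":[0.1,0.2,0],"twist":1,"gripper":0.55}
    - {"translation":[0.1,0.2,0],"twist":1,"gripper":0.55}
    - {"translation":[0.1,0.2,0],"twist":1,"gripper":0.55}

```text
clock: 10.6
eef_pos: [482.7, 275.9, 189.5]
tcp_rot: [3.141, 0.001, -0.87]
contact_force: [0.5, -0.3, -1.2]
opening: 0.545
```

Request:
arm_command:
  plan:
    - {"translation":[0,0,0],"twist":0.37,"gripper":0.55}
    - {"translation":[0,0,0],"twist":0.37,"gripper":0.55}
    - {"translation":[0,0,0],"twist":0.37,"gripper":0.55}
    - {"translation":[0,0,0],"twist":0.37,"gripper":0.55}
    - {"translation":[0,0,0],"twist":0.37,"gripper":0.55}

```text
clock: 11.02
eef_pos: [482.6, 275.8, 189.3]
tcp_rot: [3.14, 0.001, -1.236]
contact_force: [-0.7, 0.9, -1.0]
opening: 0.547
```

```bash
python3 -c "
from h import *
m=camera_model('wrist');im=grab_frame('wrist');cv2.imwrite('pics/w9.png',im);np.save('w9.npy',m['pose'])
go((483,276,190),-1.24)
"
```

```text
t=11.07 pos [482.6 275.8 189.3] rot [ 3.140e+00  1.000e-03 -1.236e+00] F [ 0.3  0.8 -0.1] op 0.549 q6 1.75
MOVE cm [-0.01 -0.05 -0.07] twist 0.004
```

View pics/w9.png

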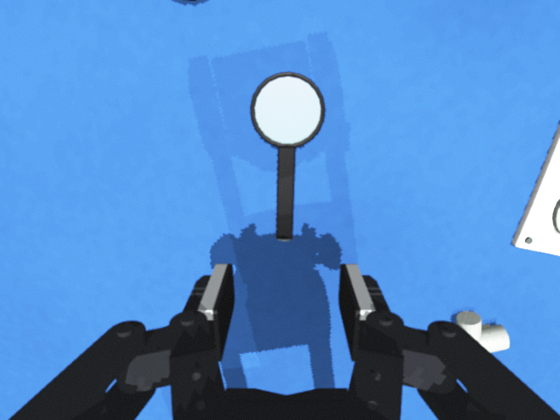

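The loupe is in view: lens at (288,109), handle running down to (285,240).

Run:
```python
from h import *
im=cv2.imread('pics/w9.png');m=camera_model('wrist');m['pose']=np.load('w9.npy')
b=(230,60,345,250)
h=cv2.cvtColor(im[b[1]:b[3],b[0]:b[2]],cv2.COLOR_BGR2HSV)
L=((h[...,1]<60)&(h[...,2]>150)).astype(np.uint8)
n,l,s,c=cv2.connectedComponentsWithStats(L); i=1+np.argmax(s[1:,4]); pl=c[i]+b[:2]
lens=onz(m,pl,10); print("lens px",pl,s[i],lens.round(1))
D=(h[...,2]<70).astype(np.uint8)
cs=max(cv2.findContours(D,0,1)[0],key=cv2.contourArea); (cx,cy),r=cv2.minEnclosingCircle(cs)
ys,xs=np.nonzero(D); xs=xs+b[0];ys=ys+b[1]
k=(ys>155)&(ys<235)&(abs(xs-286)<14)
W=np.array([onz(m,p,16)[:2] for p in zip(xs[k],ys[k])])
d=cv2.fitLine(W.astype(np.float32),cv2.DIST_L2,0,.01,.01).ravel()
v=d[:2]*np.sign(d[0]); print("handle mean",W.mean(0),"yaw",np.arctan2(v[1],v[0]), "lens->mean yaw",np.arctan2(lens[1]-W.mean(0)[1],lens[0]-W.mean(0)[0]), "ends",((W-lens[:2])@v).min())
yaw=np.arctan2(v[1],v[0])
for D in (60,65): g=W.mean(0)+v*((lens[:2]-W.mean(0))@v-D); print(D,g)
```

```text
lens px [287.31900452 109.7239819 ] [  24   16   67   68 3536] [541.6 295.1  10. ]
handle mean [469.17728859 272.1580552 ] yaw 0.30737248 lens->mean yaw 0.3067534031445315 ends -114.65686933202056
60 [484.4000132  276.99024697]
65 [479.63435393 275.47747051]
```

```bash
python3 -c "
from h import *
go((482.5,276.4,30),-1.264)
"
```

```text
t=11.07 pos [482.6 275.8 189.3] rot [ 3.140e+00  1.000e-03 -1.236e+00] F [ 0.3  0.8 -0.1] op 0.549 q6 1.75
MOVE cm [-0.05 -0.03 15.93] twist 0.028
```

Request:
arm_command:
  plan:
    - {"translation":[-0.1,0,4],"twist":0.03,"gripper":0.5}
    - {"translation":[-0.1,0,8],"twist":0.03,"gripper":0.5}
    - {"translation":[-0.1,0,12],"twist":0.03,"gripper":0.5}
    - {"translation":[-0.1,0,15],"twist":0.03,"gripper":0.5}
    - {"translation":[-0.1,0,15.5],"twist":0.03,"gripper":0.5}

```text
clock: 11.48
eef_pos: [478.9, 275.0, 29.6]
tcp_rot: [3.133, -0.001, -1.262]
contact_force: [-1.1, -0.3, -0.9]
opening: 0.501
```

Request:
arm_command:
  plan:
    - {"translation":[0,0,0],"twist":0,"gripper":0.5}
    - {"translation":[0,0,0],"twist":0,"gripper":0.5}
    - {"translation":[0,0,0],"twist":0,"gripper":0.5}
    - {"translation":[0,0,0],"twist":0,"gripper":0.5}
    - {"translation":[0,0,0],"twist":0,"gripper":0.5}

```text
clock: 11.9
eef_pos: [480.0, 275.6, 31.3]
tcp_rot: [3.136, -0.0, -1.262]
contact_force: [-0.5, 0.7, 0.2]
opening: 0.502
```

```bash
python3 -c "
from h import *
im=grab_frame('wrist');cv2.imwrite('pics/w10.png',im)
go((482.5,276.4,3.5),-1.264)
"
```

```text
t=11.95 pos [479.8 275.5  31.1] rot [ 3.135 -0.    -1.262] F [-0.7  0.1  0.2] op 0.498 q6 1.78
MOVE cm [-0.   -0.3   2.76] twist 0.002
```

View pics/w10.png

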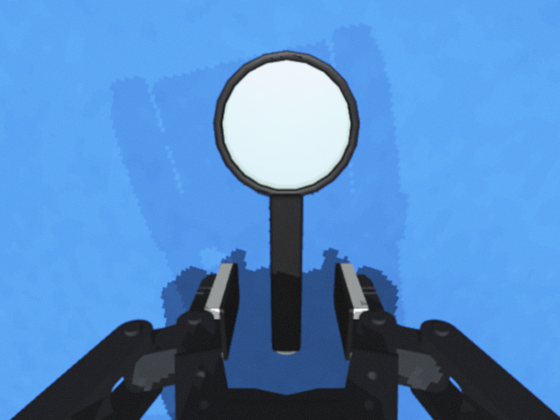

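The handle (column 286) is centred between the pads. I'll lower and close with a strong grip.

Request:
arm_command:
  plan:
    - {"translation":[0,-0.3,1],"twist":0,"gripper":0.5}
    - {"translation":[0,-0.3,2],"twist":0,"gripper":0.5}
    - {"translation":[0,-0.3,2.7],"twist":0,"gripper":0.5}
    - {"translation":[0,-0.3,2.7],"twist":0,"gripper":0.5}
    - {"translation":[0,-0.3,2.7],"twist":0,"gripper":0.5}

```text
clock: 12.37
eef_pos: [481.8, 276.0, 3.0]
tcp_rot: [3.133, -0.001, -1.262]
contact_force: [0.1, 0.6, 0.3]
opening: 0.498
```

```bash
python3 -c "
from h import *
go((482.5,276.4,3),-1.264)
"
```

```text
t=12.37 pos [481.8 276.    3. ] rot [ 3.133e+00 -1.000e-03 -1.262e+00] F [0.1 0.6 0.3] op 0.498 q6 1.78
MOVE cm [-0.02 -0.08  0.  ] twist 0.002
```

Request:
arm_command:
  plan:
    - {"translation":[0,0,0],"twist":0,"gripper":0}
    - {"translation":[0,0,0],"twist":0,"gripper":0}
    - {"translation":[0,0,0],"twist":0,"gripper":0}
    - {"translation":[0,0,0],"twist":0,"gripper":0}
    - {"translation":[0,0,0],"twist":0,"gripper":0}
  squeeze: 100

```text
clock: 12.78
eef_pos: [481.8, 276.0, 3.4]
tcp_rot: [3.134, -0.001, -1.262]
contact_force: [-0.7, -2.2, 3.2]
opening: 0.155
```

Request:
arm_command:
  plan:
    - {"translation":[0,0,0],"twist":0,"gripper":0}
    - {"translation":[0,0,-0.5],"twist":0,"gripper":0}
    - {"translation":[0,0,-1.5],"twist":0,"gripper":0}
    - {"translation":[0,0,-3],"twist":0,"gripper":0}
    - {"translation":[0,0,-4],"twist":0,"gripper":0}

```text
clock: 13.2
eef_pos: [482.5, 276.4, 44.9]
tcp_rot: [3.135, -0.001, -1.262]
contact_force: [0.7, -0.0, -1.1]
opening: 0.155
```

```bash
python3 -c "
from h import *
im=grab_frame('wrist');cv2.imwrite('pics/w11.png',im)
go((482.5,276.4,200),-1.264)
"
```

```text
t=13.25 pos [483.6 276.9  46.5] rot [ 3.137 -0.    -1.262] F [0.8 0.4 0.8] op 0.151 q6 1.78
MOVE cm [  0.02   0.19 -15.35] twist 0.002
```

View pics/w11.png

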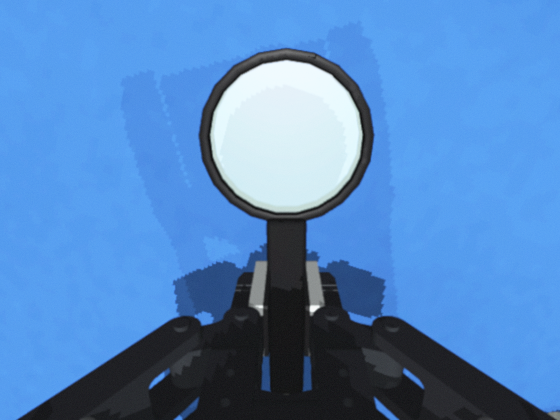

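The loupe is gripped and looks level. Lifting, then travelling to a point above the nest.

```bash
python3 -c "
from h import *
go((488.2,-30.6,140),-1.264)
"
```

```text
t=13.25 pos [483.6 276.9  46.5] rot [ 3.137 -0.    -1.262] F [0.8 0.4 0.8] op 0.151 q6 1.78
MOVE cm [29.44  8.95 -9.31] twist 0.002
```

Request:
arm_command:
  plan:
    - {"translation":[0,0,-2.5],"twist":0,"gripper":0}
    - {"translation":[2,0.6,-5],"twist":0,"gripper":0}
    - {"translation":[4,1.2,-7],"twist":0,"gripper":0}
    - {"translation":[6.5,2,-9],"twist":0,"gripper":0}
    - {"translation":[9,2.7,-9.3],"twist":0,"gripper":0}

```text
clock: 13.67
eef_pos: [487.2, 183.1, 143.2]
tcp_rot: [-3.141, 0.0, -1.261]
contact_force: [0.7, -0.7, -0.6]
opening: 0.153
```

```bash
python3 -c "
from h import *
go((488.2,-30.6,140),-1.264)
"
```

```text
t=13.67 pos [487.2 183.1 143.2] rot [-3.141  0.    -1.261] F [ 0.7 -0.7 -0.6] op 0.153 q6 1.62
MOVE cm [20.38  6.42  0.31] twist 0.003
```

Request:
arm_command:
  plan:
    - {"translation":[3,1,0.3],"twist":0,"gripper":0}
    - {"translation":[6,2,0.3],"twist":0,"gripper":0}
    - {"translation":[9,3,0.3],"twist":0,"gripper":0}
    - {"translation":[12,4,0.3],"twist":0,"gripper":0}
    - {"translation":[15,4.8,0.3],"twist":0,"gripper":0}

```text
clock: 14.08
eef_pos: [486.7, 24.1, 140.5]
tcp_rot: [-3.14, 0.0, -1.261]
contact_force: [0.8, -0.6, -1.1]
opening: 0.155
```

```bash
python3 -c "
from h import *
go((488.2,-30.6,140),-1.264)
"
```

```text
t=14.08 pos [486.7  24.1 140.5] rot [-3.14   0.    -1.261] F [ 0.8 -0.6 -1.1] op 0.155 q6 1.31
MOVE cm [5.25 1.52 0.04] twist 0.003
```

Request:
arm_command:
  plan:
    - {"translation":[2,0.6,0],"twist":0,"gripper":0}
    - {"translation":[4,1.2,0],"twist":0,"gripper":0}
    - {"translation":[5.3,1.5,0],"twist":0,"gripper":0}
    - {"translation":[5.3,1.5,0],"twist":0,"gripper":0}
    - {"translation":[5.3,1.5,0],"twist":0,"gripper":0}

```text
clock: 14.5
eef_pos: [488.6, -31.4, 140.6]
tcp_rot: [-3.14, 0.0, -1.263]
contact_force: [0.7, 1.2, -0.0]
opening: 0.153
```

```bash
python3 -c "
from h import *
m=camera_model('wrist');im=grab_frame('wrist');cv2.imwrite('pics/w12.png',im);np.save('w12.npy',m['pose'])
go((488.2,-30.6,109),-1.264)
"
```

```text
t=14.55 pos [488.5 -30.8 140.6] rot [-3.14   0.    -1.262] F [-0.2  0.8 -1.6] op 0.151 q6 1.19
MOVE cm [-0.03  0.03  3.16] twist 0.002
```

View pics/w12.png

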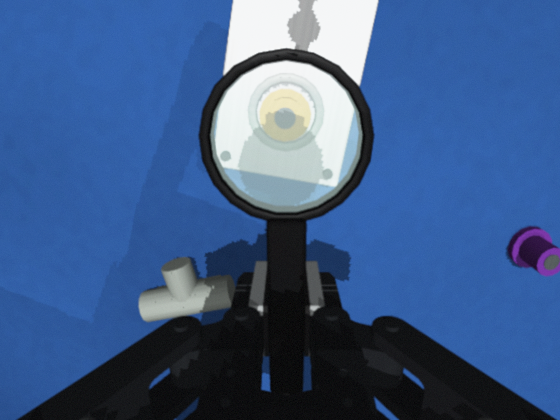

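The insert's bore is visible through the lens at (285,118). Lowering to the line height.

Request:
arm_command:
  plan:
    - {"translation":[0,0,1],"twist":0,"gripper":0}
    - {"translation":[0,0,2],"twist":0,"gripper":0}
    - {"translation":[0,0,3],"twist":0,"gripper":0}
    - {"translation":[0,0,3.1],"twist":0,"gripper":0}
    - {"translation":[0,0,3.1],"twist":0,"gripper":0}

```text
clock: 14.97
eef_pos: [487.6, -30.3, 108.2]
tcp_rot: [3.141, 0.001, -1.261]
contact_force: [-1.0, -0.2, -0.3]
opening: 0.153
```

Request:
arm_command:
  plan:
    - {"translation":[0,0,0],"twist":0,"gripper":0}
    - {"translation":[0,0,0],"twist":0,"gripper":0}
    - {"translation":[0,0,0],"twist":0,"gripper":0}
    - {"translation":[0,0,0],"twist":0,"gripper":0}
    - {"translation":[0,0,0],"twist":0,"gripper":0}

```text
clock: 15.38
eef_pos: [487.8, -30.3, 108.5]
tcp_rot: [3.141, 0.001, -1.261]
contact_force: [-0.4, -0.4, -0.8]
opening: 0.151
```

```bash
cat > chk.py <<'E'
from h import *
import sys
k=sys.argv[1]
m=camera_model('wrist');im=grab_frame('wrist');cv2.imwrite(f'pics/w{k}.png',im)
T=camera_model('top');ti=grab_frame('top');S=camera_model('scene');si=grab_frame('scene')
cv2.imwrite(f'pics/t{k}.png',ti);cv2.imwrite(f'pics/s{k}.png',si)
go((488.2,-30.6,109),-1.264)
e=sense()['eef_pos']
# rim: dark mask at top of image
h=cv2.cvtColor(im,cv2.COLOR_BGR2HSV)
D=(h[...,2]<75).astype(np.uint8); D[225:]=0
D[:, :190]=0; D[:,385:]=0
l=max(cv2.findContours(D,cv2.RETR_EXTERNAL,cv2.CHAIN_APPROX_NONE)[0],key=cv2.contourArea)
l=l[l[:,0,1]<205]
el=cv2.fitEllipse(l); print("rim ellipse",el)
for z in (e[2]+2.6,e[2]+8.6): print("lens centre from rim, z",z.round(1),onz(m,el[0],z).round(1))
a=cv2.resize(si[190:290,180:300],None,fx=4,fy=4,interpolation=cv2.INTER_CUBIC)
b=cv2.resize(ti[170:270,290:370],None,fx=4,fy=4,interpolation=cv2.INTER_CUBIC)
cv2.imwrite(f'pics/c{k}.png',np.hstack([a,b]))
E
python3 chk.py 13
```

```text
t=15.53 pos [487.7 -30.3 108.4] rot [ 3.141e+00  1.000e-03 -1.261e+00] F [-0.9 -0.1 -0.7] op 0.153 q6 1.19
MOVE cm [ 0.04 -0.04 -0.06] twist 0.003
rim ellipse ((285.8969421386719, 135.68714904785156), (172.31195068359375, 172.62059020996094), 108.34589385986328)
lens centre from rim, z 111.0 [548.3 -11.2 111. ]
lens centre from rim, z 117.0 [549.  -10.9 117. ]
```

View pics/w13.png

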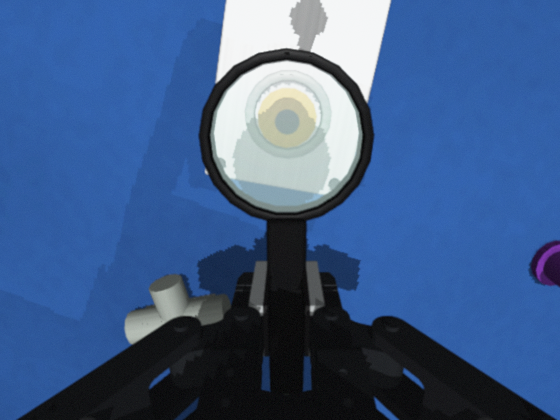

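View pics/c13.png

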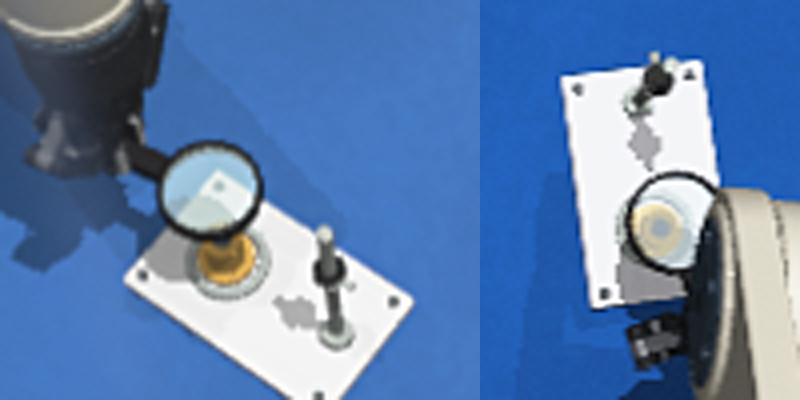

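Run:
```python
from h import *
S=camera_model('scene');m=camera_model('wrist');t=np.linspace(0,2*np.pi,80)
si=cv2.imread('pics/s13.png');h=cv2.cvtColor(si,cv2.COLOR_BGR2HSV)
D=(h[...,2]<85).astype(np.uint8)
sub=np.zeros_like(D);sub[222:255,219:248]=D[222:255,219:248]
ys,xs=np.nonzero(sub); l=max(cv2.findContours(sub,0,1)[0],key=cv2.contourArea)
print("scene rim bbox",cv2.boundingRect(l),cv2.fitEllipse(l))
for z in (105,110,115,120):
    q=np.array([proj(S,(548.4+33*np.cos(a),-11.2+33*np.sin(a),z)) for a in t]); print("lens z",z,"scene centre",proj(S,(548.4,-11.2,z)).round(1),"collar",proj(S,(637.7,.8,z)).round(1), q.min(0).round(1),q.max(0).round(1))
for tilt in (-.12,-.06,0,.06,.12):
    u=np.array([np.cos(.31),np.sin(.31),0]);v=np.array([-u[1],u[0],0]);g=np.array([487.7,-30.3,113])
    up=u*np.cos(tilt)+np.array([0,0,np.sin(tilt)]); n=np.cross(up,v)
    c=g+62.8*up+n*4
    q=np.array([proj(m,c+33*(np.cos(a)*up+np.sin(a)*v)) for a in t],np.float32); print("tilt",tilt,[np.round(x,1) for x in cv2.fitEllipse(q)])
```

```text
scene rim bbox (219, 225, 27, 27) ((231.59515380859375, 237.38510131835938), (25.097583770751953, 26.858057022094727), 112.65293884277344)
lens z 105 scene centre [232.4 238.9] collar [261.7 258.3] [219.  227.1] [245.8 251.1]
lens z 110 scene centre [232.2 238. ] collar [261.6 257.4] [218.8 226.1] [245.7 250.2]
lens z 115 scene centre [232.  237.1] collar [261.4 256.6] [218.5 225.2] [245.5 249.3]
lens z 120 scene centre [231.8 236.2] collar [261.3 255.7] [218.2 224.2] [245.3 248.4]
tilt -0.12 [array([285.4, 133.7]), array([169. , 171.1]), np.float64(179.3)]
tilt -0.06 [array([285.3, 133.4]), array([173.5, 175.3]), np.float64(178.5)]
tilt 0 [array([285.3, 133.6]), array([178.3, 178.9]), np.float64(173.3)]
tilt 0.06 [array([285.3, 134.4]), array([181.9, 183.4]), np.float64(93.4)]
tilt 0.12 [array([285.2, 136. ]), array([184. , 188.6]), np.float64(91.5)]
```

Run:
```python
from h import *
m=camera_model('wrist');s=sense();t=np.linspace(0,2*np.pi,80)
def rim(im,y1,x0,x1,vmax=75):
    D=(cv2.cvtColor(im,cv2.COLOR_BGR2HSV)[...,2]<vmax).astype(np.uint8);D[y1+20:]=0;D[:,:x0]=0;D[:,x1:]=0
    l=max(cv2.findContours(D,0,cv2.CHAIN_APPROX_NONE)[0],key=cv2.contourArea); l=l[l[:,0,1]<y1]; return cv2.fitEllipse(l)
def TT(p,r): M=np.eye(4);M[:3,:3]=Ro.from_euler('xyz',r).as_matrix();M[:3,3]=p;return M
rel=np.linalg.inv(TT(s['eef_pos'],s['tcp_rot']))@m['pose']
m10=dict(m);m10['pose']=TT([479.8,275.5,31.1],[3.135,0,-1.262])@rel
m9=dict(m);m9['pose']=np.load('w9.npy')
for nm,mm,im,a in (("w10",m10,'pics/w10.png',(180,190,385)),("w9",m9,'pics/w9.png',(140,235,345)),("w11",None,'pics/w11.png',(205,190,385)),("w13",None,'pics/w13.png',(205,190,385))):
    e=rim(cv2.imread(im),*a); print(nm,np.round(e[0],1),np.round(e[1],1),end=' ')
    if mm is not None:
        for z in (6,12):
            c=onz(mm,e[0],z); q=np.array([proj(mm,c+33*np.array([np.cos(k),np.sin(k),0])) for k in t],np.float32); f=cv2.fitEllipse(q); print("z",z,c.round(1),np.round(f[1],1),end=' ')
    print()
```

```text
w10 [286.  125.3] [138.2 144.1] z 6 [541.3 294.9   6. ] [144.4 146.1] z 12 [541.9 295.1  12. ] [149.8 151.5] 
w9 [287.2 110.4] [70.7 71.8] z 6 [540.8 294.9   6. ] [74.9 76.5] z 12 [541.1 295.   12. ] [76.3 77.9] 
w11 [286.  136.5] [166.1 172.9] 
w13 [285.9 135.7] [172.3 172.6]
```

```bash
python3 -c "
from h import *
from rig import job
go((488.2,-30.6,109)); print(abs(sense()['qvel']).max())
print(job.sign_off())"
```

```text
t=15.53 pos [487.7 -30.3 108.4] rot [ 3.141e+00  1.000e-03 -1.261e+00] F [-0.9 -0.1 -0.7] op 0.153 q6 1.19
MOVE cm [ 0.04 -0.04 -0.06] twist 0
0.002427647632129546
the job is handed in; nothing more can be done
None
```

I seated the brass insert flange-down in the nest and let it go. I then picked up the nearest loupe by its handle and handed the job in at 15.5 s while still holding it over the insert. Sign-off gave no verdict.

**Insert:** it took about 15 N at the expected seated height, and a picture after release showed it inside the ring. The wrist camera put its axis at about (547.3, -11.7), against (548.5, -11.4) for the nest. That difference is within the camera error and the 2.5 mm clearance.

**Loupe position:** the lens is at about (548.5, -11.1), roughly 1 mm from the insert's axis.

**Loupe height:** the lens is at about 111 mm from the arm pose and about 113 mm from the scene camera. My estimate for the white line was 110–112 mm from the wrist views. The scene and top cameras gave 114 mm for the collar, which I expect reads slightly high. All of these are inside the 7 mm allowance.

**Level and still:** comparing the rim size with the picture of the loupe flat on the bench gave a tilt of about 0.03–0.04 rad. The uncorrected comparison disagreed, suggesting about -0.07 rad; both are under 0.12. The arm was still and the measured outside force was about 1 N, which is noise level.

I never touched the collar, and I moved none of the other loose things. No final check failed.

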